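# Hang the washed incubator door back on its lift-off hinges

## Task

The bench incubator's door has been washed and stands in a pocket of the drying stand. Lift it straight out (the tab on its top edge is there for that) and, with the door held well open, lower both its hinge knuckles together fully down onto the incubator's two hinge pins before you let go, then swing it fully shut against the seal. Leave the shelf plate in the stand and the other things on the bench where they are.

Things in the scene. Friction and masses are not known exactly. Their poses are not given: they have to be found in the camera images.
- incubator: White bench incubator, 200 deep x 224 wide x 208 high, fixed. Origin: centre of its underside. x points from its open front into it, y to its left seen from the front, z up. Front face at x = -100; a 6 mm rubber seal stands out of it round the opening, so the shut door's inner face lies at x = -106. Hinge axis 14 mm before the front face, 94 mm left of the middle.
- keeper (a point): Middle of the steel keeper on the right of the incubator's front, y = -92, z = 140: two level plates, 24 mm deep, 26 mm clear between them, that take the door's edge lug as it swings shut. The upper plate stops the door being lowered in its shut position: it goes on and comes off only while open.
- pin_low (a point): Foot of the lower of two upright steel hinge pins, on the hinge axis: the flat shoulder (18 mm wide) on which the door's lower knuckle comes to rest. Axes as the incubator's. The pin is 10 mm thick and stands 20 mm above this point, its last 7 mm tapering to 3.6 mm.
- pin_up (a point): The same for the upper hinge pin, of the same size, 92 mm straight above the lower one. Its steel bracket reaches 20 mm below this point, so the door is brought in sideways with each knuckle 20 to 50 mm above its own pin's foot (the lower one passes between the two pins) and then lowered.
- door_centre (a point): Centre (half-way up the panel) of the loose door: white frame with a clear window, 160 wide x 160 high x 16 thick, 0.25 to 0.42 kg. Axes: x from its outer to its inner face (the inner one meets the seal), y along its width toward the knuckles, z up. Shut, they are parallel to the incubator's; opened by an angle a it is turned by -a about z, the free edge toward the robot, to beyond 90 degrees.
- door_tab (a point): Centre of the door's lifting tab, its only handle: a plain aluminium plate 60 wide (door y), 10 thick (door x), rising 42 mm above the middle of the panel's top edge. The point is 21 mm above that edge and 101 mm above door_centre. Axes as door_centre.
- knuckle_low (a point): Centre of the lower mouth of the door's lower hinge knuckle: an upright steel tube 20 mm wide, 12 mm bore, 22 mm long, open at both ends. 94 mm from door_centre along door y and 42 mm below it (143 mm below door_tab), in the door's mid-plane. The door is fully down when this point is at pin_low. Hung, the door turns freely and its free edge sags a few mm.
- knuckle_up (a point): The same for the upper knuckle, 92 mm above the lower; it belongs on pin_up.
- door_edge (a point): Middle of the door's free upright edge, on its inner face: from door_centre 80 mm along -y and 8 mm along +x, at the same height. A steel lug sticks out 18 mm beyond this edge, 90 mm above the door's underside.
- stand: Grey drying stand, fixed, 116 (x) x 200 (y) x 44 high; origin at the centre of its underside. Two pockets 163.5 long (y), 17.8 wide, 36 deep, centred at x = -34 and +34, floor 8 mm up. The door stands upright in one, about 1 mm free on each face, its y along the stand's y, so it must come straight up at least 36 mm. The other holds the shelf plate.
- plate_centre (a point): Centre of the perforated steel shelf plate in the stand's other pocket, 160 wide, 90 high, 16 thick at its folded rim, without knuckles or tab; its top edge is 98 mm above the worktop, so the door must be raised over it to pass across. It stays there.
- log_book: Bystander: blue hard-cover log book lying flat, 210 x 148 x 17. Origin at its underside. Leave it alone.
- marker: Bystander: black marker pen lying flat, 132 long, 14 high. Origin at its underside. Leave it alone.
- timer: Bystander: small white bench timer lying flat, 60 x 66 x 18. Origin at its underside. Leave it alone.
- tape_roll: Bystander: roll of tape lying flat, 65 across, 19 high. Origin at its underside. Leave it alone.
- wash_bottle: Bystander: white wash bottle with a bent spout, 68 across, 203 high. Origin at its underside. Leave it alone.
- beaker_250: Bystander: clear glass beaker, 71 across, 92 high. Origin at its underside. Leave it alone.
- buffer_bottle: Bystander: white plastic bottle with a screw cap, 61 across, 133 high. Origin at its underside. Leave it alone.
Things that resemble listed ones, but are neither listed nor needed, are in the scene too. What is shaped like the part that bears door_centre but pink is not meant.

How it is judged:
By the outcome, as a careful person would: the job done as asked, in the order asked, and still so for the second after the job is handed in, with the robot touching nothing.
It also fails if it takes over 58 s, if anything falls off the work surface, if the arm or the gripper's body presses on something with over 40 N, if the wrist force passes 120 N, or if a joint passes its speed limit or range.

## Robot

A 6-joint arm with a two-finger parallel gripper is mounted at the origin on a cart in front of the work surface, level with it; the furniture and walls round the work are solid. World frame = base frame: x ahead of the robot, y to its left, z up, the work surface at z = 0. Lengths are in mm, angles in degrees, forces in N, time in s.
With the tool pointing down it reaches from about 300 to 850 mm from the base axis. Payload 4.2 kg.
Tool frame: the origin (TCP) lies at the very end of the fingers, on their centre line; the grasp point (between the pads) lies 19 mm behind it; z points along the fingers, y is the direction in which the jaws open and shut (so a half turn about z gives the same grasp; the last joint's range is limited). The gripper opens to 91 mm and grips with 3 to 60 N. Pads are 32 mm wide; open, the fingers measure 118 mm over their backs; the gripper's body (76 mm by 178 mm) begins 60 mm behind the grasp point.
Start: joints at [67.838, 18.312, 89.639, -0, 72.044, -1.146], TCP at [206.216, 536.767, 213.976] pointing down, gripper open.
Joint ranges: [-177.97, 177.97], [-48.28, 115.42], [12.27, 149.76], [-77.06, 257.06], [2.81, 150.46], [-146.56, 146.56]. Speed limits (degrees/s): [147.25, 147.25, 180, 180, 180, 180].

## Interface

Orientations are given as [roll, pitch, yaw] about the fixed x, y, z axes, in that order (R = Rz(yaw) Ry(pitch) Rx(roll)).
In Python, from workcell import env gives the robot as it stands. The module is installed in compiled form; this text tells all that it offers.
- The arm moves only by the tool arm_command, never from a script. Its argument "targets" is a list of rows, each a list of 5 numbers: the closure, from 0 (fully open) to 1 (shut), then the shift along the tool's x, y, z each as a share of 50 cm, from -1 to 1, then the turn about the tool's z as a share of pi/4 rad, from -1 to 1. A call has 1 to 8 rows; each row is the pose to reach, as a shift and turn from the pose measured when the call began, along the tool's axes at that moment; what a row does not reach only later rows make up. A row lasts 1/12 s, in which the tool goes at most 41.7 mm and 7.16 degrees, less where a joint would pass 70% of its speed; a pose out of reach is approached as far as the arm can. A call with a number of a shift or a turn outside -1 to 1 is refused whole. A call with a gripper value outside its range is refused whole. The fingers move at their own pace and stop on an object; "squeeze" is the grip in N (left out, the last holds). Time passes only in rows, so rows that repeat a pose let the fingers close. It gives the time, the measured TCP pose, the force and the opening at its end, in the units of the state.
- env.state(): the state, without advancing time (a new reading comes with each control period).
- env.grab_frame(name): name is "side" or "top" or "wrist"; returns the picture (420x560x3 uint8, red, green, blue); there is no depth.
- env.camera_params(name): a dict with "camera_matrix" (3x3 intrinsics, pixels), "dist_coeffs" ([k1, k2, p1, p2, k3] as OpenCV has them; the pictures are not rectified), "R" (3x3) and "t" (3): a world point X has camera coordinates R X + t; the wrist camera has in their place "hand_eye" (4x4, takes a point from camera to tool coordinates, whose origin is the TCP and whose axes are the flange's). Camera axes: x right, y down, z forward; pixel columns grow to the right and rows downward; lengths in mm; the calibration is good to about 2 mm. A picture is of the moment at which its call begins: read the wrist's pose just before it. camera_params takes no time and is no camera call.
- env.job_done(): hands the job in, once; it reports no verdict.
The state is a dict: "time_s": time; "qpos": joint angles; "qvel": joint speeds; "effort": joint torques, N m; "ee_pos": TCP position; "ee_rot": TCP orientation; "force": force on the tool from outside, world axes, zero at the start; "torque": the same for the moment, N m; "gripper_width": finger opening in mm.
Only numpy, scipy, OpenCV 4.12 (cv2) and the standard library are available. Lean on these libraries where they do the work, as an engineer would, in place of code of your own. Each camera call takes 0.05 s, during which the arm holds its last target.

## Working session

There is one attempt and no reset: what is moved stays moved. The work goes in short steps, Python scripts to look and compute and a tool call to move; the robot and the scene stay as the last step left them, time stands still between calls to the robot, and variables do not carry over. Pictures are saved under pics/ and viewed, and the job is handed in when it is done.

Besides the shell and the picture viewer there is one more tool, called after "Request:" as a command line: name --pt "numbers of a row" for each row, then --argument value for the rest. arm_command: Moves the arm, as the interface text tells. Shift numbers are shares of 50 cm and turn numbers shares of pi/4 rad, none past 1 either way. Its arguments: {"type":"object","properties":{"targets":{"type":"array"},"squeeze":{"type":"number"}},"required":["targets"]}

```bash
mkdir -p pics; ls
cat > h.py <<'E'
import numpy as np, cv2, json
from workcell import env
from scipy.spatial.transform import Rotation as Ro
def grab(n,f):
    s=env.state(); im=env.grab_frame(n); cv2.imwrite('pics/'+f,im[:,:,::-1]); return s,im
E
python3 - <<'E'
from h import *
s,_=grab('side','side0.png'); grab('top','top0.png')
print(s)
for n in('side','top','wrist'): print(n,env.camera_params(n))
E
```

```text
pics
{'time_s': 0.0, 'qpos': array([ 6.78373764e+01,  1.83518093e+01,  8.97090406e+01, -6.08490814e-04,
        7.20418778e+01, -1.14668204e+00]), 'qvel': array([-0.03585158,  0.0570586 , -0.08894405, -0.0875457 ,  0.05295245,
        0.12885622]), 'effort': array([-1.14532377e-03, -4.12459373e+01, -2.31975836e+01,  7.25865900e-02,
        4.55673330e-02, -1.57540844e-04]), 'ee_pos': array([206.02539305, 536.26857697, 213.10073467]), 'ee_rot': array([-1.79897281e+02, -1.47739583e-03,  1.58984245e+02]), 'force': array([-7.79174757e-04, -1.72192653e-01,  8.11684604e-01]), 'torque': array([-0.056386  ,  0.01836672, -0.01148798]), 'gripper_width': 91.3482627002167}
side {'camera_matrix': array([[409.37447153,   0.        , 277.55312591],
       [  0.        , 409.37447153, 209.81410476],
       [  0.        ,   0.        ,   1.        ]]), 'dist_coeffs': array([-0.08631127,  0.        ,  0.        ,  0.        ,  0.        ]), 'R': array([[ 0.93065656, -0.36521105, -0.02234425],
       [-0.20630519, -0.47332613, -0.85638808],
       [ 0.30218627,  0.80161292, -0.515849  ]]), 't': array([
[... 480 characters left out ...]
-9.95659165e-01]]), 't': array([ -31.51789281,  617.5769193 , 1555.99626556])}
wrist {'camera_matrix': array([[364.15277528,   0.        , 275.16624126],
       [  0.        , 364.15277528, 210.36900323],
       [  0.        ,   0.        ,   1.        ]]), 'dist_coeffs': array([-0.06267981,  0.        ,  0.        ,  0.        ,  0.        ]), 'hand_eye': array([[ 2.29385010e-03, -9.60314779e-01, -2.78909058e-01,
         7.75182982e+01],
       [ 9.99996748e-01,  1.89187593e-03,  1.71040060e-03,
        -1.56990549e+00],
       [-1.11486164e-03, -2.78912074e-01,  9.60315996e-01,
        -1.69966817e+02],
       [ 0.00000000e+00,  0.00000000e+00,  0.00000000e+00,
         1.00000000e+00]])}
```

View pics/side0.png

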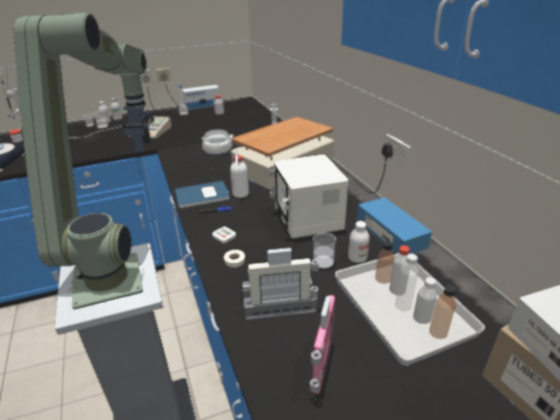

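View pics/top0.png

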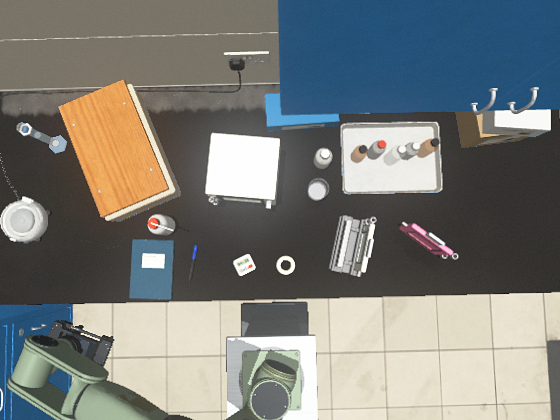

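Run:
```python
import cv2
t=cv2.imread('pics/top0.png');s=cv2.imread('pics/side0.png')
cv2.imwrite('pics/t_stand.png',cv2.resize(t[200:290,310:400],None,fx=6.6,fy=6.6,interpolation=cv2.INTER_CUBIC))
cv2.imwrite('pics/t_inc.png',cv2.resize(t[120:220,190:290],None,fx=6,fy=6,interpolation=cv2.INTER_CUBIC))
cv2.imwrite('pics/s_stand.png',cv2.resize(s[235:325,230:350],None,fx=6,fy=6,interpolation=cv2.INTER_CUBIC))
cv2.imwrite('pics/s_inc.png',cv2.resize(s[145:245,255:375],None,fx=6,fy=6,interpolation=cv2.INTER_CUBIC))
```

```text
(no output)
```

View pics/t_stand.png

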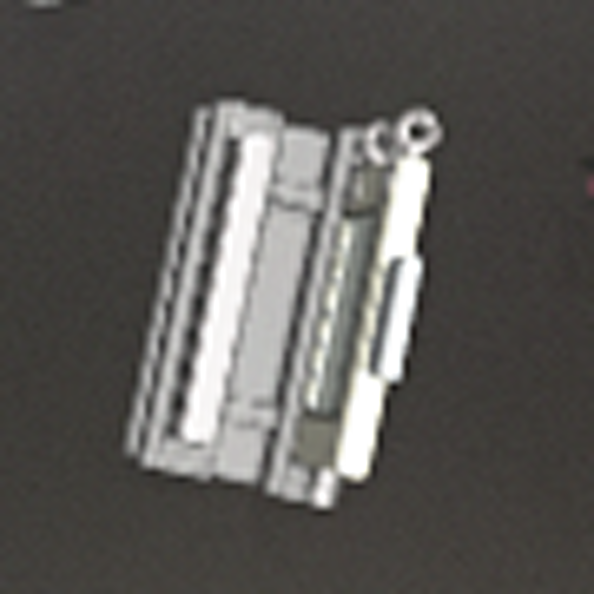

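View pics/t_inc.png

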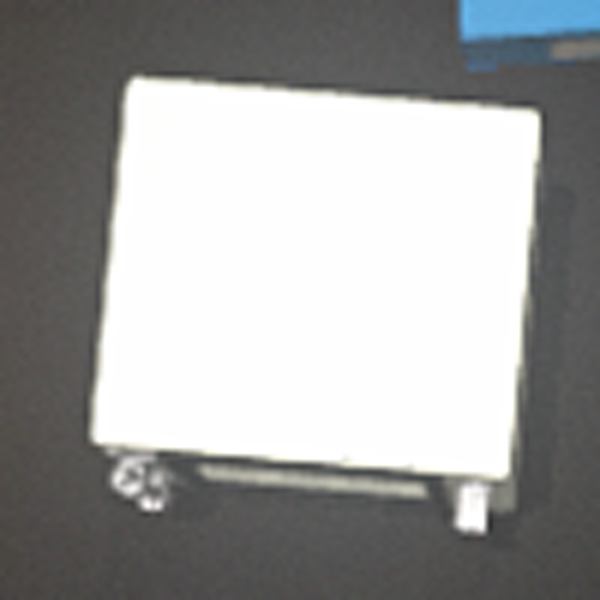

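View pics/s_stand.png

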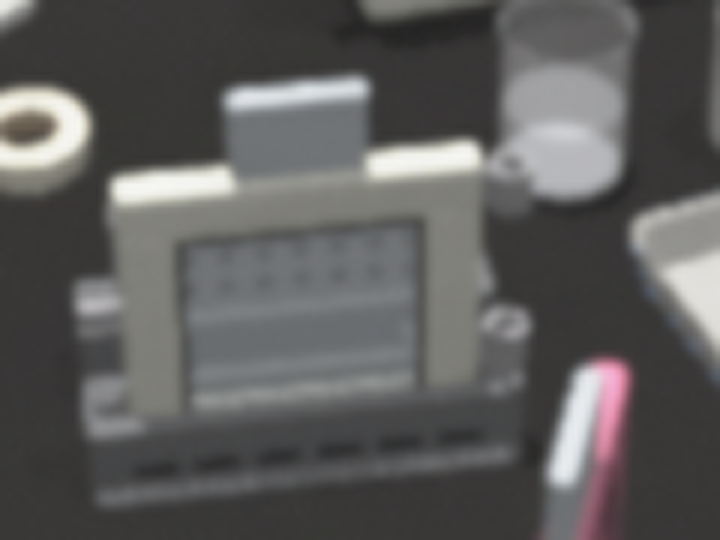

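View pics/s_inc.png

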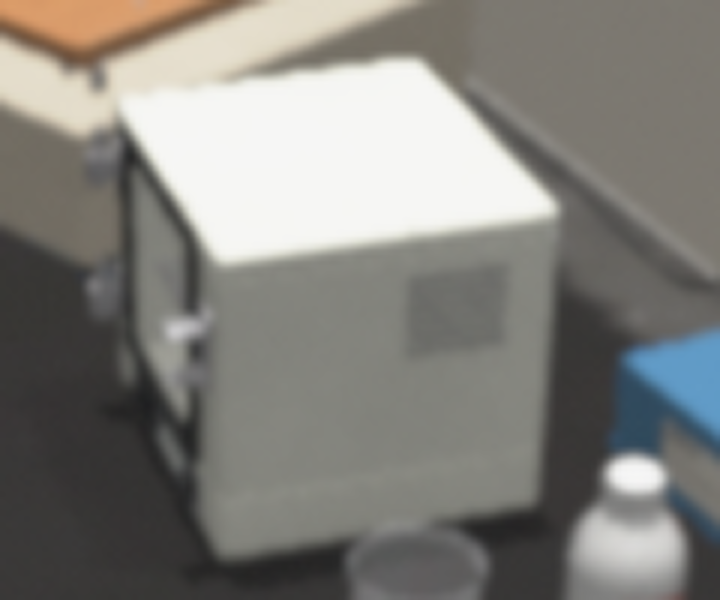

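```bash
cat >> h.py <<'E'
def cam(n,s=None):
    p=env.camera_params(n); K=p['camera_matrix'];d=np.array(p['dist_coeffs'])
    if n!='wrist': return K,d,p['R'],p['t']
    H=np.eye(4);H[:3,:3]=Ro.from_euler('xyz',s['ee_rot'],degrees=True).as_matrix();H[:3,3]=s['ee_pos']
    G=np.linalg.inv(H@p['hand_eye']); return K,d,G[:3,:3],G[:3,3]
def proj(c,X):
    K,d,R,t=c; return cv2.projectPoints(np.atleast_2d(np.array(X,float)),cv2.Rodrigues(R)[0],np.array(t,float),K,d)[0][:,0]
def ray(c,uv):
    K,d,R,t=c; u=cv2.undistortPoints(np.array(uv,float).reshape(-1,1,2),K,d)[:,0]
    D=np.c_[u,np.ones(len(u))]@R; return -R.T@t,D
def onz(c,uv,z):
    C,D=ray(c,uv); z=np.broadcast_to(z,len(D)); return C+D*((z-C[2])/D[:,2])[:,None]
def rz(a): return Ro.from_euler('z',a,degrees=True).as_matrix()
from scipy.optimize import least_squares
def fit(obs,x0):  # obs: list (cam, localpts, px); pose x,y,yaw on z=0
    def r(p): return np.concatenate([(proj(c,np.array(L)@rz(p[2]).T+[p[0],p[1],0])-np.array(px)).ravel() for c,L,px in obs])
    q=least_squares(r,x0,x_scale=[10,10,1]); return q.x,r(q.x).reshape(-1,2)
E
python3 - <<'E'
from h import *
ct,cs=cam('top'),cam('side')
f=lambda P,o,k:np.array(P,float)/k+np.array(o)-0.5+0.5/k
pi=f([(130,77),(541,112),(508,478),(93,443)],(190,120),6)
L=[(100,112,208),(100,-112,208),(-100,-112,208),(-100,112,208)]
ps=f([(118,97),(415,60),(558,212),(222,267),(225,560),(538,505)],(255,145),6)
Ls=[L[3],L[0],L[1],L[2],(-100,-112,0),(100,-112,0)]
print(onz(ct,pi,208))
for o in ([(ct,L,pi)],[(cs,Ls,ps)],[(ct,L,pi),(cs,Ls,ps)]):
    x,r=fit(o,[600,0,0]);print(x,r.round(1).tolist())
# door via top
pd=f([(401,320),(419,132),(340,478),(370,478)],(310,200),6.6)
print(onz(ct,pd,[210,160,168,168]))
# stand yaw & door side
sd=f([(297,90),(110,190),(480,155),(525,325)],(230,235),6)
print(sd)
E
```

```text
[[841.50048945 169.67616643 208.        ]
 [816.43806348 -51.16375746 208.        ]
 [619.08064681 -28.63088681 208.        ]
 [643.46425999 191.43395258 208.        ]]
[730.14452767  70.33187949  -6.39674111] [[-0.3, -0.1], [0.3, -0.2], [0.4, 0.2], [-0.4, 0.1]]
[728.92239929  71.76053088  -5.80001417] [[-1.0, -0.6], [0.4, -1.2], [0.9, -1.3], [-0.2, -1.8], [-0.4, 2.1], [0.4, 1.5]]
[729.49120205  70.86302062  -6.19092795] [[-0.5, 0.2], [0.0, -0.1], [0.3, 0.3], [-0.5, 0.4], [-0.6, -0.6], [0.9, -1.1], [1.0, -1.1], [-0.2, -1.8], [-0.5, 2.1], [0.5, 1.8]]
[[ 456.66172788 -327.21430058  210.        ]
 [ 548.90475335 -350.32876824  160.        ]
 [ 380.22177449 -302.47763723  168.        ]
 [ 379.83211188 -317.15377736  168.        ]]
[[279.08333333 249.58333333]
 [247.91666667 266.25      ]
 [309.58333333 260.41666667]
 [317.08333333 288.75      ]]
```

```bash
cat >> h.py <<'E'
def mv(p,yaw=None,s=None):
    s=s or env.state(); R=Ro.from_euler('xyz',s['ee_rot'],degrees=True).as_matrix()
    d=R.T@(np.array(p,float)-s['ee_pos'])/500
    y=s['ee_rot'][2]; dy=0 if yaw is None else (yaw-y+180)%360-180
    print('t',round(s['time_s'],2),'pos',s['ee_pos'].round(1),'rot',s['ee_rot'].round(2),'F',s['force'].round(1),'w',round(s['gripper_width'],1),'q6',s['qpos'][5].round(1))
    print('shift',d.round(4),'turn',round(-dy/45,4))
E
python3 - <<'E'
from h import *
mv((330,430,340),114)
E
```

```text
t 0.1 pos [206.  536.4 213.2] rot [-179.91    0.    158.99] F [ 0.3 -0.4  0.1] w 91.0 q6 -1.1
shift [-0.3078 -0.1101 -0.2534] turn 0.9998
```

Request:
arm_command --pt "0 -0.1 -0.03 -0.2 0.16" --pt "0 -0.2 -0.07 -0.25 0.32" --pt "0 -0.3 -0.11 -0.25 0.48" --pt "0 -0.31 -0.11 -0.25 0.64" --pt "0 -0.31 -0.11 -0.25 0.8" --pt "0 -0.31 -0.11 -0.25 0.96" --pt "0 -0.31 -0.11 -0.25 1"

```text
time_s: 0.68
ee_pos: [333.3, 428.2, 339.7]
ee_rot: [179.9, 0.0, 113.5]
force: [-0.2, 0.8, -0.3]
gripper_width: 91.0
```

Run:
```python
from h import *
mv((520,180,330),69)
```

```text
t 0.68 pos [333.3 428.2 339.7] rot [1.7991e+02 2.0000e-02 1.1348e+02] F [-0.2  0.8 -0.3] w 91.0 q6 27.5
shift [-0.6041  0.1446  0.0199] turn 0.9884
```

Request:
arm_command --pt "0 -0.08 0.02 0.01 0.14" --pt "0 -0.16 0.04 0.02 0.28" --pt "0 -0.24 0.06 0.02 0.42" --pt "0 -0.32 0.08 0.02 0.56" --pt "0 -0.4 0.1 0.02 0.7" --pt "0 -0.48 0.12 0.02 0.84" --pt "0 -0.56 0.14 0.02 0.99" --pt "0 -0.604 0.1446 0.02 0.99"

```text
time_s: 1.35
ee_pos: [522.2, 176.5, 329.1]
ee_rot: [179.9, 0.0, 68.5]
force: [0.2, -0.1, 0.1]
gripper_width: 91.1
```

Run:
```python
from h import *
s,im=grab('wrist','w1.png'); print(s['qvel'].round(1))
mv((450,-100,330),24,s)
json.dump({k:(v.tolist() if hasattr(v,'tolist') else v) for k,v in s.items()},open('s1.json','w'))
```

```text
[-25.2   3.4  -4.5   2.6   2.4 -32.2]
t 1.35 pos [522.2 176.5 329.1] rot [1.7988e+02 5.0000e-02 6.8530e+01] F [ 0.2 -0.1  0.1] w 91.1 q6 39.0
shift [-0.5675  0.0681 -0.0011] turn 0.9896
```

View pics/w1.png

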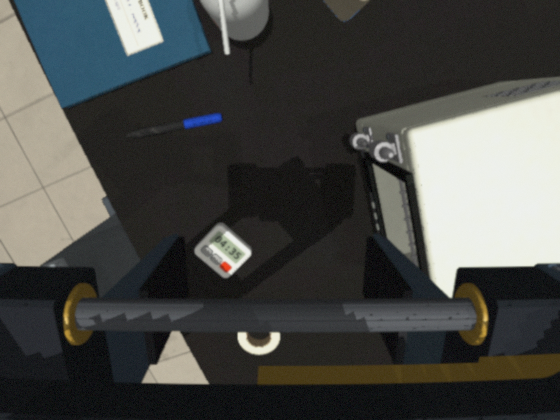

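Run:
```python
from h import *
for i in range(3): s,im=grab('wrist','w2.png')
print(s['qvel'].round(1),s['ee_pos'],s['ee_rot'])
json.dump({k:(v.tolist() if hasattr(v,'tolist') else v) for k,v in s.items()},open('s2.json','w'))
c=im[90:210,320:460,::-1]; cv2.imwrite('pics/w2c.png',cv2.resize(c,None,fx=5,fy=5,interpolation=cv2.INTER_CUBIC))
```

```text
[ 2.7 -0.8  0.5  0.9  0.3  0.4] [520.35990184 178.7918343  329.20281224] [-1.79990559e+02 -1.33048099e-02  6.87634913e+01]
```

View pics/w2c.png

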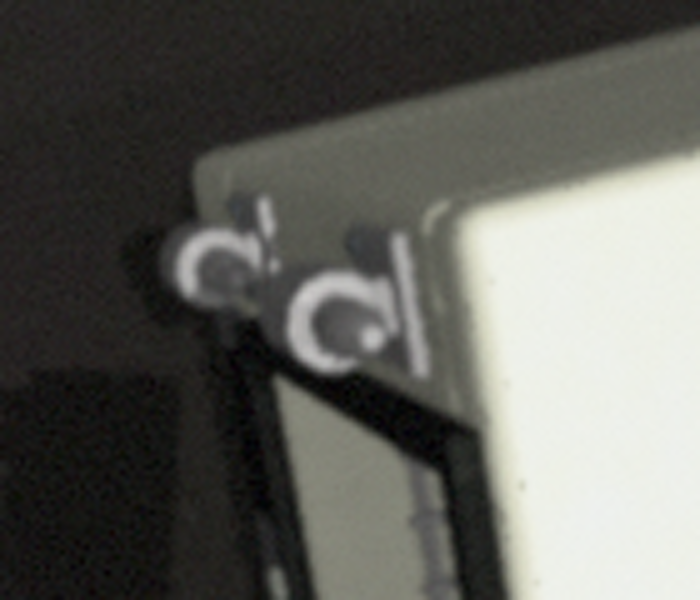

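Run:
```python
from h import *
s={k:np.array(v) for k,v in json.load(open('s2.json')).items()}
c=cam('wrist',s); print(-c[2].T@c[3])
f=lambda P,o,k:np.array(P,float)/k+np.array(o)-0.5+0.5/k
p=f([(340,320),(373,337),(215,268)],(320,90),5)
print(onz(c,p,[180,200,88]))
ct=cam('top')
print(onz(ct,f([(150,492),(128,477)],(190,120),6),[180,88]))
# check predicted from pose
for P in ([730.1,70.3,-6.4],[729.5,70.9,-6.2]):
    print(np.array([-114,94,0])@rz(P[2]).T+[P[0],P[1],0])
X=np.array([-114,94,0])@rz(-6.3).T+[730,70.5,0]
print(proj(c,[X+[0,0,z] for z in(88,108,180,200)]),p)
```

```text
[550.14437687 250.53091394 499.19126276]
[[627.43926928 177.22174737 180.        ]
 [626.96011366 177.15949105 200.        ]
 [626.55855992 177.35754379  88.        ]]
[[619.45658184 165.56926592 180.        ]
 [638.17094553 191.79814089  88.        ]]
[627.28853684 176.42164267   0.        ]
[626.31872954 176.66211716   0.        ]
[[363.22100366 143.82657456]
 [367.54542804 145.75060413]
 [387.37887086 154.6046903 ]
 [394.48963944 157.79112359]] [[387.6 153.6]
 [394.2 157. ]
 [362.6 143.2]]
```

Run:
```python
from h import *
mv((450,-100,330),24)
```

```text
t 1.55 pos [519.7 179.9 329.4] rot [-1.7999e+02 -4.0000e-02  6.8870e+01] F [-0.8  0.7 -0.5] w 91.2 q6 39.0
shift [-0.5725  0.0717 -0.0016] turn 0.9971
```

Request:
arm_command --pt "0 -0.08 0.01 0 0.14" --pt "0 -0.16 0.02 0 0.28" --pt "0 -0.24 0.03 0 0.42" --pt "0 -0.32 0.04 0 0.56" --pt "0 -0.4 0.05 0 0.7" --pt "0 -0.48 0.06 0 0.84" --pt "0 -0.56 0.07 0 0.98" --pt "0 -0.57 0.07 0 1"

```text
time_s: 2.22
ee_pos: [447.9, -101.9, 329.4]
ee_rot: [179.9, 0.1, 23.5]
force: [-0.9, -0.1, -0.2]
gripper_width: 91.1
```

Run:
```python
from h import *
mv((440,-320,330),-14)
```

```text
t 2.22 pos [ 447.9 -101.9  329.4] rot [1.799e+02 7.000e-02 2.348e+01] F [-0.9 -0.1 -0.2] w 91.1 q6 52.4
shift [-1.883e-01  3.938e-01 -3.000e-04] turn 0.8329
```

Request:
arm_command --pt "0 -0.04 0.06 0 0.14" --pt "0 -0.08 0.12 0 0.28" --pt "0 -0.12 0.18 0 0.42" --pt "0 -0.16 0.24 0 0.56" --pt "0 -0.2 0.3 0 0.7" --pt "0 -0.25 0.35 0 0.82" --pt "0 -0.26 0.35 0 0.83" --pt "0 -0.26 0.35 0 0.83"

```text
time_s: 2.88
ee_pos: [398.3, -313.8, 329.5]
ee_rot: [180.0, 0.0, -13.9]
force: [0.0, 1.5, -0.1]
gripper_width: 91.1
```

Run:
```python
from h import *
for i in range(2): s,im=grab('wrist','w3.png')
print(s['qvel'].round(1),s['ee_pos'],s['ee_rot'],s['qpos'])
json.dump({k:(v.tolist() if hasattr(v,'tolist') else v) for k,v in s.items()},open('s3.json','w'))
```

```text
[ 1.6 -0.5  0.2  0.1 -0.2 -0. ] [ 398.82291812 -312.9126202   329.69827946] [ 1.79970613e+02  7.47756073e-03 -1.37755157e+01] [-3.93976072e+01  9.06499470e+00  8.56439716e+01 -2.98320081e-02
  8.52850686e+01  6.43803572e+01]
```

View pics/w3.png

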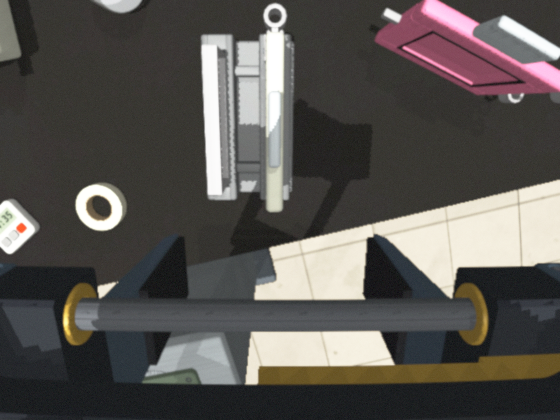

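Candidates for the door: the white one in the stand (275,120) with tab and knuckles, and the pink one (480,60). The white one is in the stand beside the plate (212,115) and is the one meant. I'll confirm it in an enlarged crop.

Run:
```python
from h import *
im=cv2.imread('pics/w3.png')
c=im[0:220,190:310]; cv2.imwrite('pics/w3c.png',cv2.resize(c,None,fx=2.7*1.0,fy=2.7,interpolation=cv2.INTER_CUBIC)) 
c=im[80:220,240:310]; cv2.imwrite('pics/w3d.png',cv2.resize(c,None,fx=4.2,fy=4.2,interpolation=cv2.INTER_CUBIC))
c=im[0:90,190:310]; cv2.imwrite('pics/w3e.png',cv2.resize(c,None,fx=6,fy=6,interpolation=cv2.INTER_CUBIC))
```

```text
(no output)
```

View pics/w3d.png

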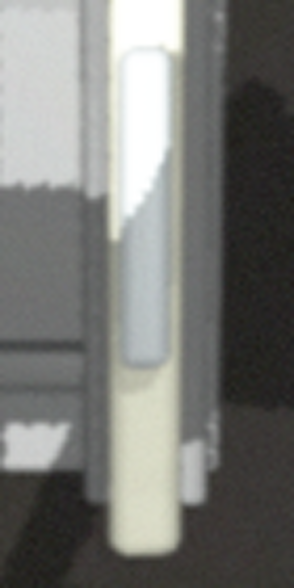

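View pics/w3e.png

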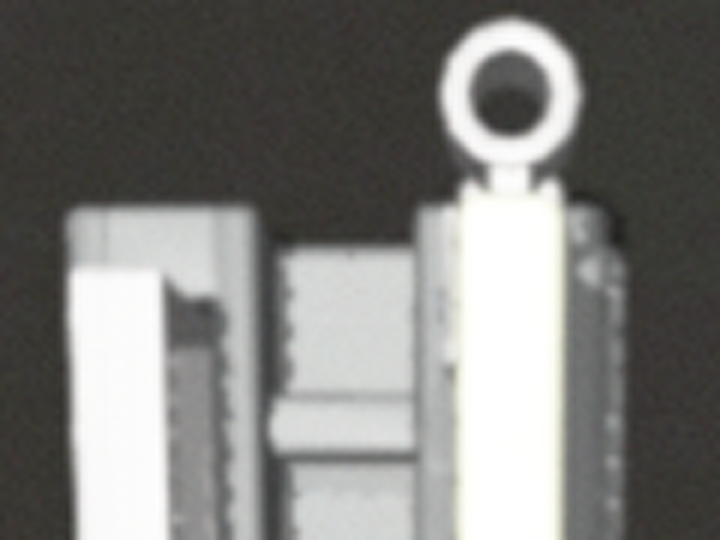

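Run:
```python
from h import *
s={k:np.array(v) for k,v in json.load(open('s3.json')).items()}
c=cam('wrist',s); print(-c[2].T@c[3])
f=lambda P,o,k:np.array(P,float)/k+np.array(o)-0.5+0.5/k
k=onz(c,f([(511,92)],(190,0),6),160)[0]
d=onz(c,f([(145,46),(145,365),(145,205)],(240,80),4.2),210)
e=onz(c,f([(146,553)],(240,80),4.2),168)[0]
e2=onz(c,f([(512,192)],(190,0),6),168)[0]
print(k,d,e,e2)
a=lambda v:np.degrees(np.arctan2(v[1],v[0]))
print(a(k-d[2]),np.linalg.norm((k-d[2])[:2]),a(d[0]-d[1]),np.linalg.norm(d[0]-d[1]),a(k-e),np.linalg.norm((k-e)[:2]),a(e2-e),np.linalg.norm(e2-e))
```

```text
[ 476.91250602 -333.80049433  499.65604223]
[ 549.48376697 -350.80156226  160.        ] [[ 487.10338258 -335.26047108  210.        ]
 [ 430.40545886 -321.45490381  210.        ]
 [ 459.53447314 -328.54820632  210.        ]] [ 382.00748514 -309.75231513  168.        ] [ 535.04155009 -347.45136361  168.        ]
-13.895892140867867 92.66114240583809 -13.684835800134541 58.354504889698156 -13.7719672490201 172.43359784592502 -13.838931848302215 157.60914723591407
```

Run:
```python
from h import *
mv((458.7,-328.4,215),-13.8)
c=cam('top'); print(onz(c,[(160,225),(160,222),(193,262),(152,270)],[203,0,14,17]))
```

```text
t 2.98 pos [ 399.2 -312.5  329.9] rot [ 1.7996e+02 -2.0000e-02 -1.3710e+01] F [0.3 0.1 0.2] w 91.4 q6 64.4
shift [0.1231 0.0025 0.2298] turn 0.002
[[546.60894896 336.94516719 203.        ]
 [568.76330516 392.31456139   0.        ]
 [421.47620087 270.16751537  14.        ]
 [396.74761757 416.54221486  17.        ]]
```

Request:
arm_command --pt "0 0.08 0 0 0" --pt "0 0.123 0.0025 0.06 0" --pt "0 0.123 0.0025 0.14 0.002" --pt "0 0.123 0.0025 0.2 0.002" --pt "0 0.123 0.0025 0.2 0.002" --pt "0 0.123 0.0025 0.2 0.002"

```text
time_s: 3.48
ee_pos: [459.0, -326.2, 229.4]
ee_rot: [-180.0, 0.1, -13.6]
force: [0.2, -0.1, 1.3]
gripper_width: 91.0
```

Run:
```python
from h import *
s,im=grab('wrist','w4.png')
mv((458.7,-328.4,176),-13.8,s)
grab('side','s4.png')
```

```text
t 3.48 pos [ 459.  -326.2  229.4] rot [-1.7995e+02  1.2000e-01 -1.3620e+01] F [ 0.2 -0.1  1.3] w 91.0 q6 67.1
shift [0.0007 0.0045 0.1067] turn 0.0039
```

View pics/w4.png

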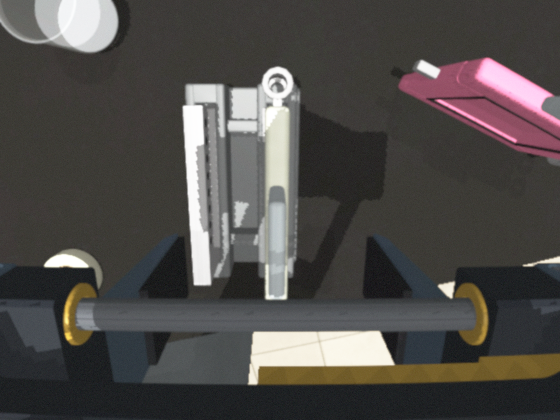

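Request:
arm_command --pt "0 0 0.0045 0.05 0.004" --pt "0 0 0.0045 0.1 0.004" --pt "0 0 0.0045 0.107 0.004" --pt "0 0 0.0045 0.107 0.004" --pt "0 0 0.0045 0.107 0.004"

```text
time_s: 4.0
ee_pos: [461.0, -331.1, 181.4]
ee_rot: [179.8, -0.5, -13.9]
force: [-0.0, -0.2, 0.1]
gripper_width: 91.3
```

Run:
```python
from h import *
s,im=grab('side','s5.png')
mv((458.7,-328.4,176),-13.8,s)
cv2.imwrite('pics/s5c.png',cv2.resize(im[160:320,200:380,::-1],None,fx=4,fy=3.7))
```

```text
t 4.0 pos [ 461.  -331.1  181.4] rot [179.79  -0.47 -13.86] F [-0.  -0.2  0.1] w 91.3 q6 67.0
shift [-0.0059 -0.0042  0.0108] turn -0.0014
```

View pics/s5c.png

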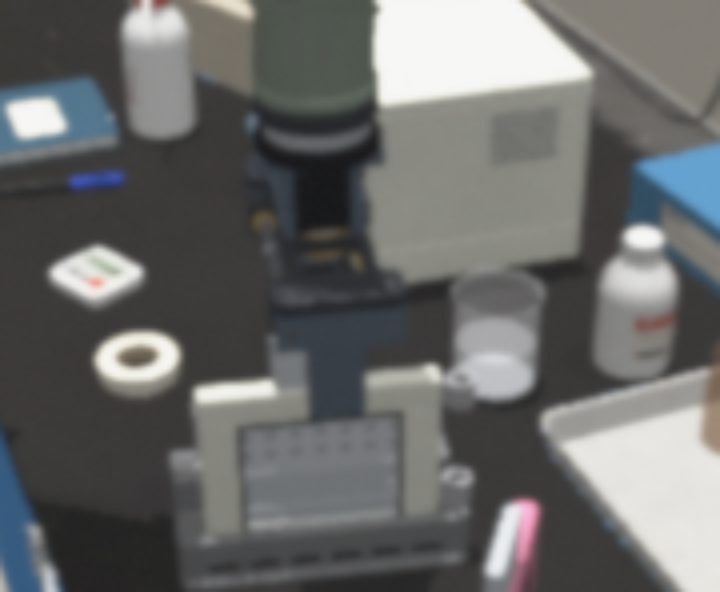

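Request:
arm_command --pt "0 -0.005 -0.004 0.01 0" --pt "0 -0.005 -0.004 0.01 0" --pt "0 -0.005 -0.004 0.01 0" --pt "0 -0.005 -0.004 0.01 0"

```text
time_s: 4.38
ee_pos: [459.4, -328.8, 177.1]
ee_rot: [179.8, -0.5, -13.9]
force: [-0.2, -0.2, 1.0]
gripper_width: 91.2
```

Run:
```python
from h import *
s,im=grab('wrist','w5.png')
mv((458.7,-328.4,176),-13.8,s)
```

```text
t 4.38 pos [ 459.4 -328.8  177.1] rot [179.76  -0.55 -13.87] F [-0.2 -0.2  1. ] w 91.2 q6 67.1
shift [-0.0015 -0.0005  0.0021] turn -0.0015
```

View pics/w5.png

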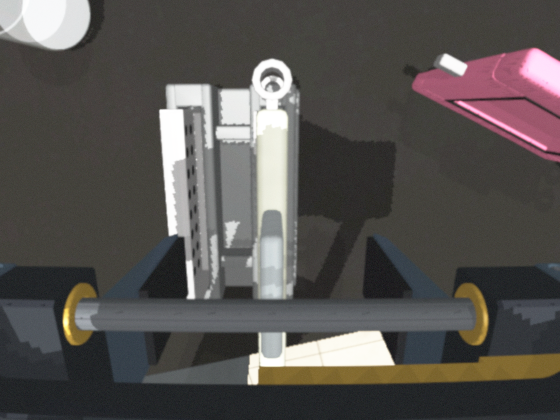

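Run:
```python
from h import *
im=cv2.imread('pics/w5.png'); cv2.imwrite('pics/w5c.png',cv2.resize(im[195:365,220:320],None,fx=5.8,fy=3.5,interpolation=cv2.INTER_CUBIC))
p=env.camera_params('wrist');K=p['camera_matrix'];d=p['dist_coeffs'];H=np.linalg.inv(p['hand_eye'])
pts=np.array([[x,y,-33] for x in(-30,0,30) for y in(-5,0,5)],float)
print(cv2.projectPoints(pts,cv2.Rodrigues(H[:3,:3])[0],H[:3,3],K,d)[0][:,0].round(1))
```

```text
[[260.  360.8]
 [271.1 360.9]
 [282.1 360.9]
 [259.2 302.4]
 [271.  302.4]
 [282.7 302.5]
 [258.4 236.1]
 [270.9 236.2]
 [283.4 236.2]]
```

View pics/w5c.png

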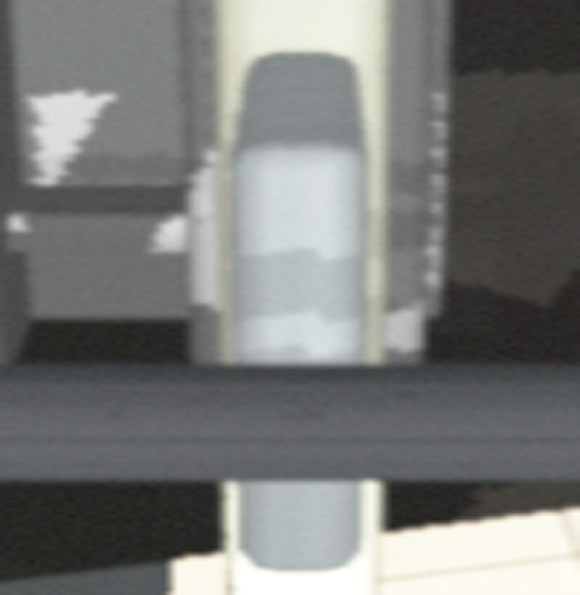

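Request:
arm_command --pt "1 0 0 0 0" --pt "1 0 0 0 0" --pt "1 0 0 0 0" --pt "1 0 0 0 0" --pt "1 0 0 0 0" --pt "1 0 0 0 0" --pt "1 0 0 0 0" --pt "1 0 0 0 0" --squeeze 45

```text
time_s: 5.1
ee_pos: [459.3, -328.8, 176.9]
ee_rot: [179.8, -0.5, -13.9]
force: [-0.1, -0.3, 0.2]
gripper_width: 40.7
```

Run:
```python
from h import *
mv((459.1,-328.4,320),-13.8)
```

```text
t 5.1 pos [ 459.3 -328.8  176.9] rot [179.76  -0.54 -13.87] F [-0.1 -0.3  0.2] w 40.7 q6 67.1
shift [ 0.002   0.0004 -0.2862] turn -0.0016
```

Request:
arm_command --pt "1 0 0 0 0" --pt "1 0 0 0 0" --pt "1 0 0 0 0" --pt "1 0 0 0 0" --pt "1 0 0 0 0" --pt "1 0 0 0 0" --pt "1 0 0 0 0" --pt "1 0 0 0 0"

```text
time_s: 5.77
ee_pos: [459.5, -328.1, 176.8]
ee_rot: [179.9, -0.5, -13.9]
force: [0.9, 4.2, -0.3]
gripper_width: 9.4
```

Run:
```python
from h import *
mv((459.1,-328.4,220),-13.8)
```

```text
t 5.77 pos [ 459.5 -328.1  176.8] rot [179.85  -0.53 -13.9 ] F [ 0.9  4.2 -0.3] w 9.4 q6 67.1
shift [ 0.0002  0.0009 -0.0863] turn -0.0022
```

Request:
arm_command --pt "1 0 0 -0.01 0" --pt "1 0 0 -0.02 0" --pt "1 0 0 -0.035 0" --pt "1 0 0 -0.05 0" --pt "1 0 0 -0.065 0" --pt "1 0.001 0 -0.085 0" --pt "1 0.001 0 -0.085 0"

```text
time_s: 6.35
ee_pos: [460.7, -329.5, 222.3]
ee_rot: [179.7, -0.8, -13.9]
force: [0.8, -0.3, -3.8]
gripper_width: 9.2
```

Run:
```python
from h import *
s,im=grab('side','s6.png')
mv((459.1,-328.4,330),-13.8,s)
cv2.imwrite('pics/s6c.png',cv2.resize(im[160:320,200:380,::-1],None,fx=4,fy=3.7))
```

```text
t 6.35 pos [ 460.7 -329.5  222.3] rot [179.66  -0.81 -13.88] F [ 0.8 -0.3 -3.8] w 9.2 q6 67.1
shift [-7.000e-04 -1.000e-04 -2.155e-01] turn -0.0017
```

View pics/s6c.png

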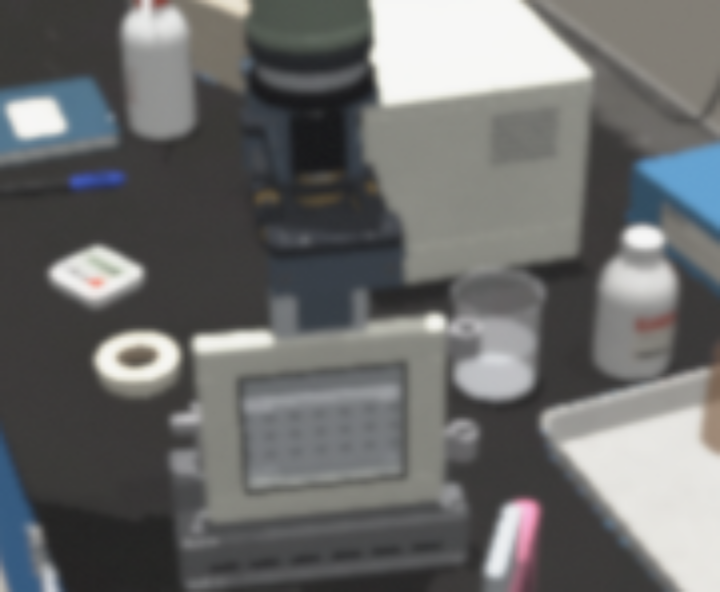

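Request:
arm_command --pt "1 0 0 -0.05 0" --pt "1 0 0 -0.1 0" --pt "1 0 0 -0.14 0" --pt "1 0 0 -0.17 0" --pt "1 0 0 -0.18 0" --pt "1 0 0 -0.18 0"

```text
time_s: 6.9
ee_pos: [459.7, -329.0, 312.4]
ee_rot: [179.6, -0.9, -13.9]
force: [0.3, -0.5, -4.0]
gripper_width: 9.7
```

Run:
```python
from h import *
mv((450,-60,312),-13.8)
```

```text
t 6.9 pos [ 459.7 -329.   312.4] rot [179.61  -0.89 -13.88] F [ 0.3 -0.5 -4. ] w 9.7 q6 67.1
shift [-0.1479 -0.5176 -0.005 ] turn -0.0018
```

Request:
arm_command --pt "1 -0.02 -0.06 0 0" --pt "1 -0.04 -0.12 0 0" --pt "1 -0.06 -0.19 0 0" --pt "1 -0.08 -0.26 0 0" --pt "1 -0.1 -0.33 0 0" --pt "1 -0.12 -0.41 0 0" --pt "1 -0.14 -0.48 -0.005 0" --pt "1 -0.148 -0.52 -0.005 0"

```text
time_s: 7.57
ee_pos: [448.6, -55.3, 310.8]
ee_rot: [179.7, -0.7, -13.8]
force: [0.4, 0.0, -2.4]
gripper_width: 9.8
```

Run:
```python
from h import *
mv((465,213,300),-13.8)
```

```text
t 7.57 pos [448.6 -55.3 310.8] rot [179.7   -0.7  -13.75] F [ 0.4  0.  -2.4] w 9.8 q6 95.6
shift [-0.096  -0.5292  0.0175] turn 0.0011
```

Request:
arm_command --pt "1 -0.012 -0.07 0 0" --pt "1 -0.024 -0.14 0.005 0" --pt "1 -0.037 -0.21 0.01 0" --pt "1 -0.05 -0.28 0.01 0" --pt "1 -0.062 -0.35 0.015 0" --pt "1 -0.075 -0.42 0.017 0" --pt "1 -0.09 -0.49 0.017 0" --pt "1 -0.096 -0.529 0.017 0"

```text
time_s: 8.23
ee_pos: [464.0, 216.2, 298.2]
ee_rot: [179.7, -0.5, -13.6]
force: [-0.0, -0.0, -4.5]
gripper_width: 9.6
```

Run:
```python
from h import *
for i in range(3): s,im=grab('wrist','w7.png')
mv((474,214.5,254),-13.8,s); print(s['qpos'])
grab('side','s7.png')
json.dump({k:(v.tolist() if hasattr(v,'tolist') else v) for k,v in s.items()},open('s7.json','w'))
```

```text
t 8.33 pos [464.4 215.8 298.1] rot [179.65  -0.54 -13.5 ] F [-0.6 -1.1 -3.6] w 9.7 q6 127.6
shift [ 0.0184 -0.0025  0.0883] turn 0.0067
[ 24.02872607   9.99583111  88.90511294  -0.60772465  80.88528318
 127.62488566]
```

View pics/w7.png

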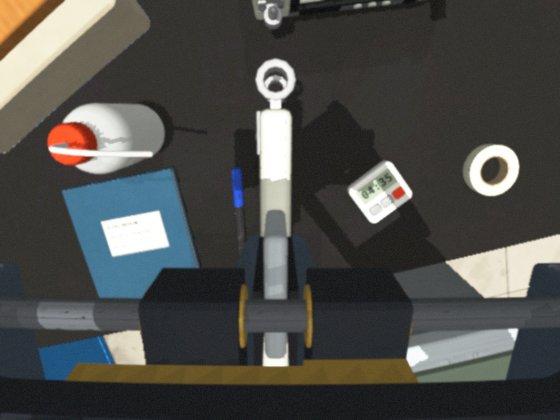

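View pics/s7.png

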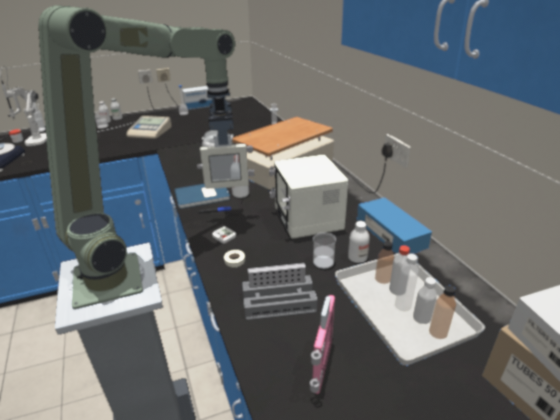

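Run:
```python
from h import *
mv((493.5,209.5,254),-13.8)
```

```text
t 8.43 pos [464.3 212.7 298.6] rot [179.53  -0.57 -13.67] F [-0.9 -0.8 -3.8] w 10.0 q6 127.6
shift [ 0.0574 -0.0083  0.0897] turn 0.003
```

Request:
arm_command --pt "1 0.01 0 0.03 0" --pt "1 0.03 -0.004 0.06 0" --pt "1 0.057 -0.008 0.09 0" --pt "1 0.057 -0.008 0.09 0" --pt "1 0.057 -0.008 0.09 0" --pt "1 0.057 -0.008 0.09 0"

```text
time_s: 8.93
ee_pos: [493.0, 208.5, 254.1]
ee_rot: [179.5, -0.6, -13.7]
force: [0.0, -0.3, -3.6]
gripper_width: 9.8
```

Run:
```python
from h import *
for i in range(2):
    s,im=grab('wrist','w8.png'); print(s['qvel'].round(1))
    mv((493.5,209.5,254),-13.8,s)
json.dump({k:(v.tolist() if hasattr(v,'tolist') else v) for k,v in s.items()},open('s8.json','w'))
cv2.imwrite('pics/w8c.png',cv2.resize(im[0:120,210:340,::-1],None,fx=5,fy=5,interpolation=cv2.INTER_CUBIC))
```

```text
[ 0.6 -0.9 -0.7  0.1 -0.2 -0. ]
t 8.93 pos [493.  208.5 254.1] rot [179.51  -0.55 -13.74] F [ 0.  -0.3 -3.6] w 9.8 q6 126.1
shift [ 0.0004 -0.0021  0.0002] turn 0.0012
[ 0.4 -0.4 -0.5 -0.  -0.1 -0. ]
t 8.98 pos [493.2 208.8 254.6] rot [179.55  -0.61 -13.72] F [ 0.3 -0.8 -3.1] w 9.7 q6 126.1
shift [ 0.0003 -0.0014  0.0011] turn 0.0018
```

View pics/w8c.png

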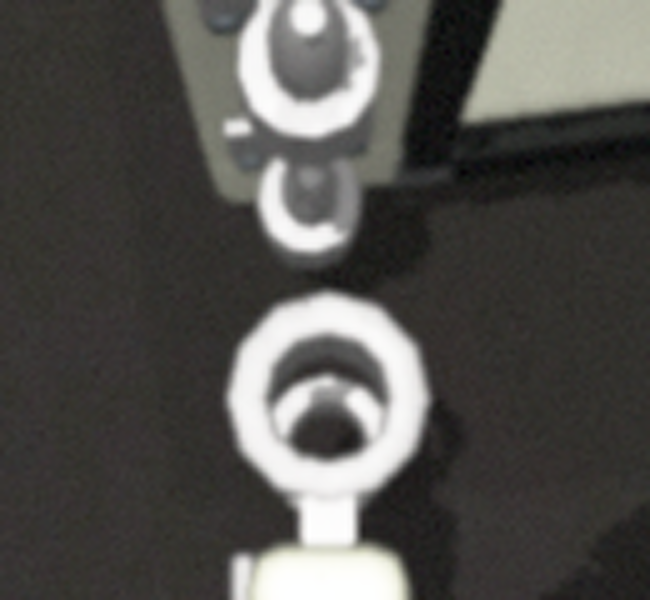

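```bash
cat >> h.py <<'E'
def ld(f): return {k:np.array(v) for k,v in json.load(open(f)).items()}
def cropf(P,o,k): return np.array(P,float)/k+np.array(o)-0.5+0.5/k
E
python3 - <<'E'
from h import *
s=ld('s8.json');c=cam('wrist',s);tz=s['ee_pos'][2]
p=cropf([(307,18),(310,66),(311,178),(310,207),(329,396),(327,428)],(210,0),5)
X=onz(c,p,[200,180,108,88,tz-17,tz-17-92]); print(X.round(1))
R=Ro.from_euler('xyz',s['ee_rot'],degrees=True).as_matrix()
print(((X-s['ee_pos'])@R).round(1))
E
```

```text
[[626.6 176.9 200. ]
 [626.1 176.7 180. ]
 [626.2 176.7 108. ]
 [625.3 177.2  88. ]
 [583.3 185.  237.6]
 [585.6 184.1 145.6]]
[[136.6  -1.   56. ]
 [136.   -0.9  76. ]
 [135.3  -1.5 148. ]
 [134.1  -1.8 168. ]
 [ 93.    1.6  18. ]
 [ 94.5   1.3 110. ]]
```

Run:
```python
from h import *
mv((535.2,201,254.5),-13.8)
```

```text
t 9.03 pos [493.2 209.1 254.8] rot [179.58  -0.63 -13.7 ] F [ 0.6  0.5 -2.5] w 9.8 q6 126.1
shift [ 0.0854 -0.0042  0.0015] turn 0.0022
```

Request:
arm_command --pt "1 0.02 -0.001 0.001 0" --pt "1 0.04 -0.002 0.001 0" --pt "1 0.06 -0.003 0.001 0" --pt "1 0.075 -0.004 0.001 0" --pt "1 0.085 -0.004 0.001 0" --pt "1 0.085 -0.004 0.001 0" --pt "1 0.085 -0.004 0.001 0" --pt "1 0.085 -0.004 0.001 0"

```text
time_s: 9.7
ee_pos: [534.6, 200.9, 254.5]
ee_rot: [179.6, -0.6, -13.7]
force: [0.2, -1.4, -3.8]
gripper_width: 9.6
```

Run:
```python
from h import *
s,im=grab('wrist','w9.png'); print(s['qvel'].round(1))
mv((535.2,201,254.5),-13.8,s)
_,im2=grab('side','s9.png');_,im3=grab('top','t9.png')
json.dump({k:(v.tolist() if hasattr(v,'tolist') else v) for k,v in s.items()},open('s9.json','w'))
cv2.imwrite('pics/w9c.png',cv2.resize(im[20:140,210:340,::-1],None,fx=5,fy=5,interpolation=cv2.INTER_CUBIC))
cv2.imwrite('pics/s9c.png',cv2.resize(im2[120:250,180:360,::-1],None,fx=4,fy=4,interpolation=cv2.INTER_CUBIC))
```

```text
[ 0.2 -0.4  0.2 -0.1 -0.1  0. ]
t 9.7 pos [534.6 200.9 254.5] rot [179.56  -0.58 -13.7 ] F [ 0.2 -1.4 -3.8] w 9.6 q6 123.7
shift [ 0.0011 -0.0004  0.    ] turn 0.0022
```

View pics/w9c.png

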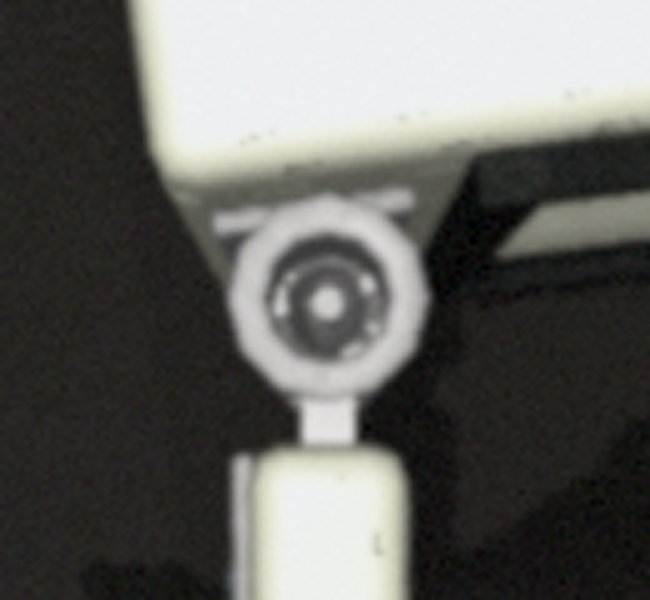

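View pics/s9c.png

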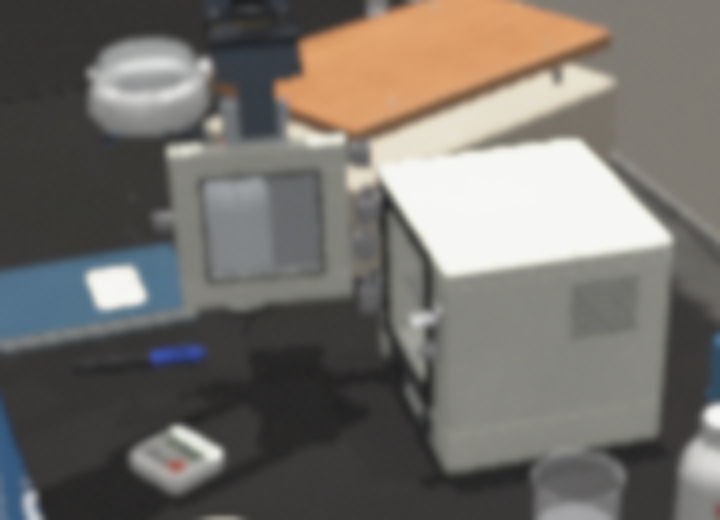

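Run:
```python
from h import *
s=ld('s9.json');c=cam('wrist',s);tz=s['ee_pos'][2]
p=cropf([(327,303),(326,303),(329,297)],(210,20),5)
X=onz(c,p,[200,180,tz-17]); print(X.round(1), (-c[2].T@c[3]).round(1))
R=Ro.from_euler('xyz',s['ee_rot'],degrees=True).as_matrix()
print(((X-s['ee_pos'])@R).round(1))
mv(s['ee_pos']+[0,0,-20],-13.8)
```

```text
[[626.7 176.6 200. ]
 [628.1 176.3 180. ]
 [624.7 177.2 237.5]] [611.3 181.8 425.3]
[[94.7  1.4 55.5]
 [95.9  1.2 75.5]
 [92.9  1.6 18. ]]
t 9.85 pos [534.6 201.1 254.8] rot [179.58  -0.62 -13.68] F [-0.5 -0.  -2.6] w 9.8 q6 123.7
shift [-0.0003 -0.0001  0.0406] turn 0.0026
```

Request:
arm_command --pt "1 0.0035 0 0.005 0" --pt "1 0.0035 0 0.012 0" --pt "1 0.0035 0 0.02 0" --pt "1 0.0035 0 0.028 0" --pt "1 0.0035 0 0.036 0" --pt "1 0.0035 0 0.041 0" --pt "1 0.0035 0 0.041 0"

```text
time_s: 10.43
ee_pos: [536.0, 200.3, 233.4]
ee_rot: [179.5, -0.5, -13.7]
force: [-0.4, 0.5, -5.0]
gripper_width: 9.8
```

Run:
```python
from h import *
s,im=grab('wrist','w10.png'); print(s['qvel'].round(1))
mv(s['ee_pos']+[0,0,-15],-13.8,s)
cv2.imwrite('pics/w10c.png',cv2.resize(im[20:140,210:340,::-1],None,fx=5,fy=5,interpolation=cv2.INTER_CUBIC))
```

```text
[ 0.  -0.3 -1.   0.1  0.7  0. ]
t 10.43 pos [536.  200.3 233.4] rot [179.52  -0.54 -13.68] F [-0.4  0.5 -5. ] w 9.8 q6 123.6
shift [-0.0003 -0.0003  0.03  ] turn 0.0026
```

View pics/w10c.png

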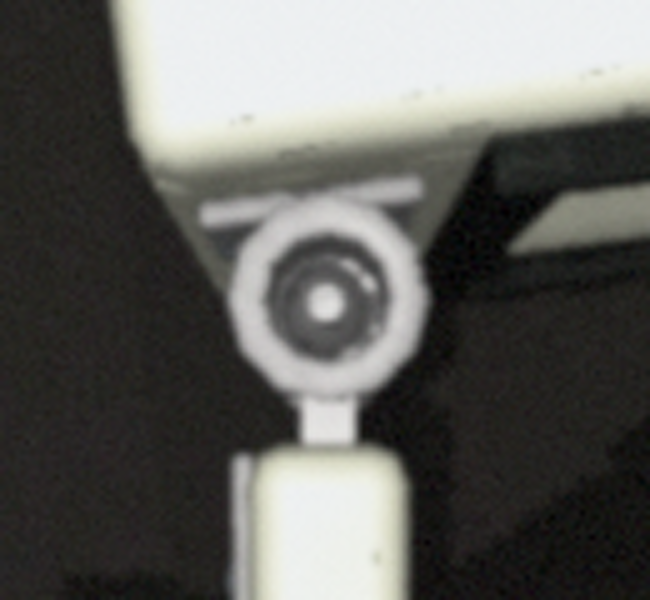

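Request:
arm_command --pt "1 0.001 0 0.004 0" --pt "1 0.001 0 0.008 0" --pt "1 0.001 0 0.012 0" --pt "1 0.001 0 0.016 0" --pt "1 0.001 0 0.02 0" --pt "1 0.001 0 0.023 0" --pt "1 0.001 0 0.023 0"

```text
time_s: 11.07
ee_pos: [536.6, 200.1, 221.9]
ee_rot: [179.5, -0.5, -13.7]
force: [0.7, -1.1, -4.3]
gripper_width: 9.9
```

Run:
```python
from h import *
s,im=grab('wrist','w11.png'); print(s['qvel'].round(1),s['torque'])
mv(s['ee_pos']+[0,0,-3],-13.8,s)
cv2.imwrite('pics/w11c.png',cv2.resize(im[20:140,210:340,::-1],None,fx=5,fy=5,interpolation=cv2.INTER_CUBIC))
_,im2=grab('side','s11.png')
cv2.imwrite('pics/s11c.png',cv2.resize(im2[120:250,180:360,::-1],None,fx=4,fy=4,interpolation=cv2.INTER_CUBIC))
```

```text
[ 0.1 -0.1 -0.5  0.   0.4 -0. ] [-0.00836471  0.20539907 -0.00875303]
t 11.07 pos [536.6 200.1 221.9] rot [179.52  -0.54 -13.68] F [ 0.7 -1.1 -4.3] w 9.9 q6 123.6
shift [-0.0001 -0.      0.006 ] turn 0.0026
```

View pics/w11c.png

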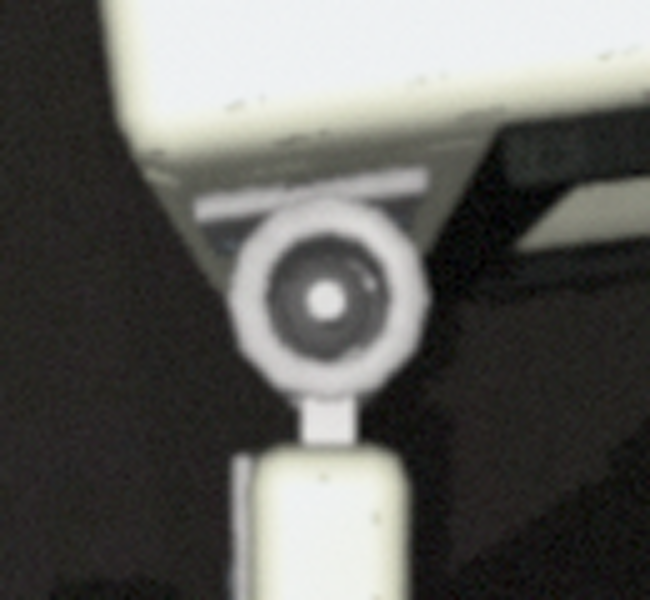

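View pics/s11c.png

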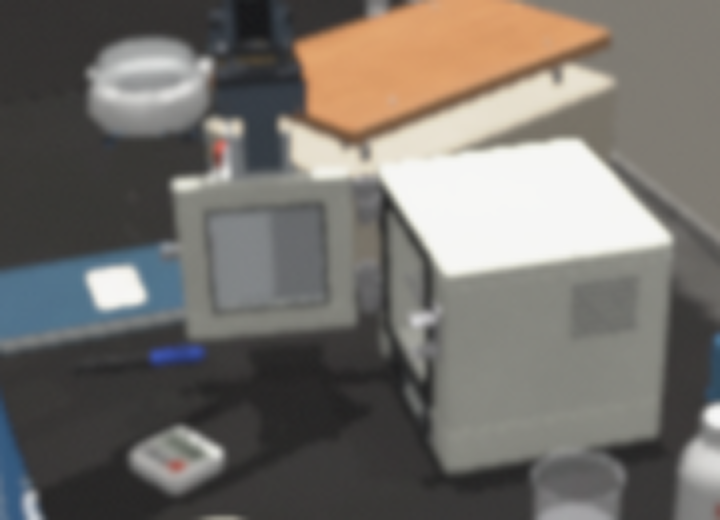

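Request:
arm_command --pt "1 0 0 0.002 0" --pt "1 0 0 0.004 0" --pt "1 0 0 0.006 0" --pt "1 0 0 0.006 0" --pt "1 0 0 0.006 0"

```text
time_s: 11.58
ee_pos: [536.8, 200.1, 219.2]
ee_rot: [179.5, -0.6, -13.7]
force: [0.3, -0.5, -4.1]
gripper_width: 10.0
```

Run:
```python
from h import *
s=env.state()
mv(s['ee_pos']+[0,0,-3],-13.8,s)
```

```text
t 11.58 pos [536.8 200.1 219.2] rot [179.54  -0.56 -13.68] F [ 0.3 -0.5 -4.1] w 10.0 q6 123.6
shift [-0.0001 -0.      0.006 ] turn 0.0026
```

Weight is still carried by the gripper; lower a little more until the force shows seating.

Request:
arm_command --pt "1 0 0 0.002 0" --pt "1 0 0 0.004 0" --pt "1 0 0 0.004 0" --pt "1 0 0 0.004 0"

```text
time_s: 11.92
ee_pos: [536.9, 200.2, 218.5]
ee_rot: [179.6, -0.6, -13.7]
force: [-3.2, -0.4, 5.2]
gripper_width: 9.7
```

Run:
```python
from h import *
s=env.state()
mv(s['ee_pos']+[0,0,-3],-13.8,s)
```

```text
t 11.92 pos [536.9 200.2 218.5] rot [179.59  -0.64 -13.68] F [-3.2 -0.4  5.2] w 9.7 q6 123.6
shift [-0.0001 -0.      0.006 ] turn 0.0026
```

Request:
arm_command --pt "0.8 0 0 0 0" --pt "0.8 0 0 0 0" --pt "0.8 0 0 0 0" --pt "0.8 0 0 -0.006 0" --pt "0.8 0 0 -0.01 0" --pt "0.8 0 0 -0.01 0" --squeeze 10

```text
time_s: 12.42
ee_pos: [537.3, 200.4, 224.0]
ee_rot: [179.6, -0.7, -13.7]
force: [-0.1, 1.1, -0.3]
gripper_width: 18.0
```

Run:
```python
from h import *
s,im=grab('wrist','w12.png'); 
mv(s['ee_pos']+[0,0,-3],-13.8,s)
cv2.imwrite('pics/w12c.png',cv2.resize(im[20:300,190:360,::-1],None,fx=3.5,fy=2.1,interpolation=cv2.INTER_CUBIC))
_,im2=grab('side','s12.png')
cv2.imwrite('pics/s12c.png',cv2.resize(im2[120:250,180:360,::-1],None,fx=4,fy=4,interpolation=cv2.INTER_CUBIC))
```

```text
t 12.42 pos [537.3 200.4 224. ] rot [179.62  -0.69 -13.69] F [-0.1  1.1 -0.3] w 18.0 q6 123.6
shift [-0.0001 -0.      0.006 ] turn 0.0025
```

View pics/w12.png

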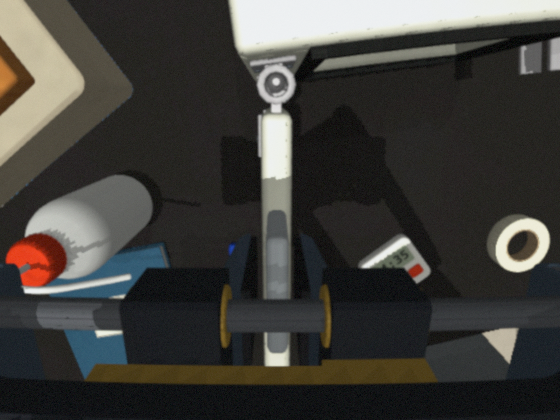

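View pics/s12c.png

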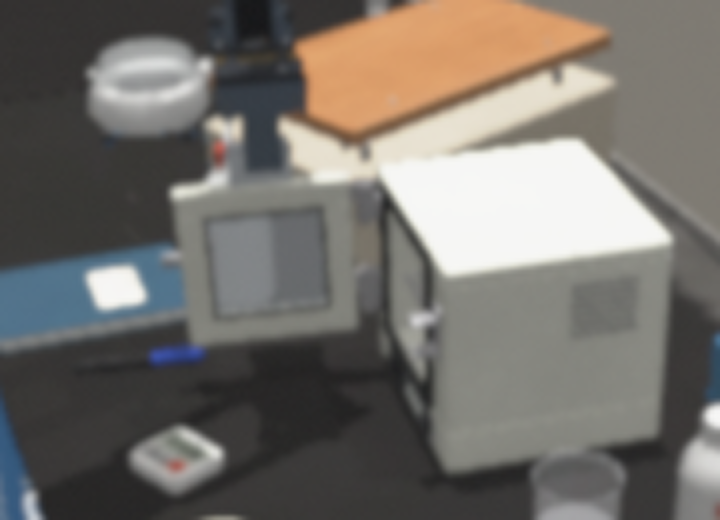

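Request:
arm_command --pt "0.8 0.0005 0.013 0 -0.089" --pt "0.8 0.002 0.026 0 -0.178" --pt "0.8 0.004 0.039 0 -0.267" --pt "0.8 0.007 0.052 0 -0.356" --pt "0.8 0.011 0.064 0 -0.444" --pt "0.8 0.016 0.0765 0 -0.533" --pt "0.8 0.022 0.088 0 -0.622" --pt "0.8 0.0286 0.0996 0 -0.711"

```text
time_s: 13.18
ee_pos: [539.0, 148.3, 224.0]
ee_rot: [179.3, -0.3, 18.5]
force: [0.3, 0.1, 0.7]
gripper_width: 18.3
```

```bash
cat >> h.py <<'E'
H=np.array([627.3,176.7])
def arc(y0s,s=None):
    s=s or env.state()
    for y in y0s:
        a=np.radians(y); p=H-94*np.array([np.cos(a),np.sin(a)])
        R=Ro.from_euler('xyz',s['ee_rot'],degrees=True).as_matrix()
        d=R.T@(np.array([*p,224])-s['ee_pos'])/500
        print('%.4f, %.4f, %.4f, %.3f'%(*d,-((y-s['ee_rot'][2]+180)%360-180)/45))
E
python3 - <<'E'
from h import *
mv((0,0,0)); arc([22,26,30,34,38,42,46,50])
E
```

```text
t 13.18 pos [539.  148.3 224. ] rot [179.33  -0.32  18.51] F [0.3 0.1 0.7] w 18.3 q6 86.3
shift [-1.1189 -0.0662  0.4409] turn 0.0
-0.0022, 0.0136, 0.0001, -0.078
-0.0009, 0.0266, 0.0003, -0.166
0.0012, 0.0396, 0.0004, -0.255
0.0043, 0.0523, 0.0006, -0.344
0.0082, 0.0649, 0.0008, -0.433
0.0130, 0.0771, 0.0009, -0.522
0.0187, 0.0889, 0.0011, -0.611
0.0251, 0.1003, 0.0013, -0.700
```

Request:
arm_command --pt "0.8 -0.002 0.0136 0 -0.078" --pt "0.8 -0.001 0.0266 0 -0.166" --pt "0.8 0.001 0.0396 0 -0.255" --pt "0.8 0.004 0.0523 0 -0.344" --pt "0.8 0.008 0.065 0 -0.433" --pt "0.8 0.013 0.077 0 -0.522" --pt "0.8 0.0187 0.089 0.001 -0.611" --pt "0.8 0.025 0.1003 0.001 -0.7"

```text
time_s: 13.85
ee_pos: [566.9, 104.5, 224.0]
ee_rot: [179.3, 0.1, 50.2]
force: [-0.0, -0.9, -0.7]
gripper_width: 18.0
```

Run:
```python
from h import *
s,im=grab('wrist','w13.png')
mv((0,0,0),None,s); arc([54,58,62,66,70,73,75,76],s)
_,im2=grab('side','s13.png')
cv2.imwrite('pics/s13c.png',cv2.resize(im2[120:250,180:360,::-1],None,fx=4,fy=4,interpolation=cv2.INTER_CUBIC))
```

```text
t 13.85 pos [566.9 104.5 224. ] rot [1.7928e+02 8.0000e-02 5.0200e+01] F [-0.  -0.9 -0.7] w 18.0 q6 49.6
shift [-0.8856 -0.7429  0.44  ] turn 0.0
0.0007, 0.0129, 0.0002, -0.084
0.0021, 0.0259, 0.0003, -0.173
0.0043, 0.0388, 0.0005, -0.262
0.0074, 0.0516, 0.0006, -0.351
0.0115, 0.0641, 0.0008, -0.440
0.0150, 0.0732, 0.0009, -0.507
0.0177, 0.0792, 0.0010, -0.551
0.0191, 0.0822, 0.0010, -0.573
```

View pics/s13c.png

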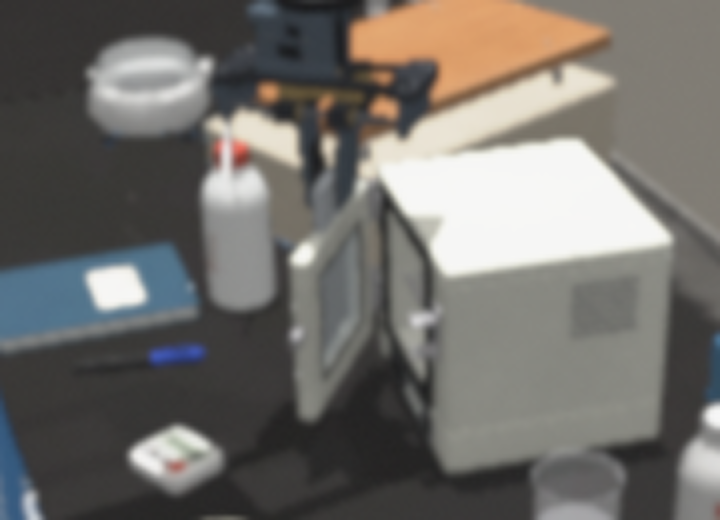

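View pics/w13.png

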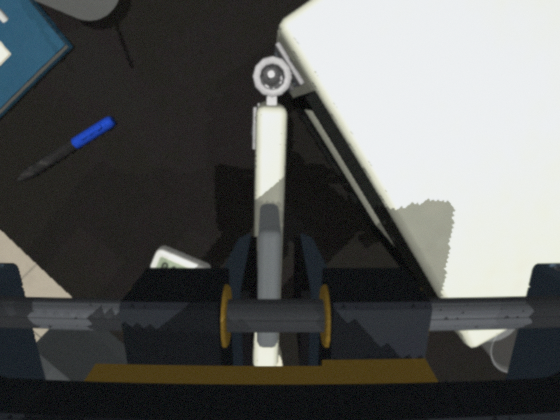

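Request:
arm_command --pt "0.8 0.0007 0.013 0 -0.084" --pt "0.8 0.002 0.026 0 -0.173" --pt "0.8 0.0043 0.0388 0 -0.262" --pt "0.8 0.0074 0.0516 0 -0.351" --pt "0.8 0.0115 0.064 0.001 -0.44" --pt "0.8 0.015 0.0732 0.001 -0.507" --pt "0.8 0.0177 0.0792 0.001 -0.551" --pt "0.8 0.019 0.082 0.001 -0.573"

```text
time_s: 14.62
ee_pos: [604.9, 85.2, 223.8]
ee_rot: [179.4, 0.4, 75.7]
force: [-0.1, 0.5, -0.0]
gripper_width: 18.3
```

Run:
```python
from h import *
s,im=grab('wrist','w14.png')
mv((0,0,0),None,s); arc([77,78,79,80,81,82,83,84],s)
_,im2=grab('side','s14.png')
cv2.imwrite('pics/s14c.png',cv2.resize(im2[120:250,180:360,::-1],None,fx=4,fy=4,interpolation=cv2.INTER_CUBIC))
```

```text
t 14.62 pos [604.9  85.2 223.8] rot [179.37   0.4   75.71] F [-0.1  0.5 -0. ] w 18.3 q6 21.7
shift [-0.4607 -1.1351  0.4383] turn 0.0
0.0004, 0.0025, -0.0004, -0.029
0.0005, 0.0058, -0.0004, -0.051
0.0006, 0.0091, -0.0004, -0.073
0.0009, 0.0124, -0.0003, -0.095
0.0011, 0.0156, -0.0003, -0.118
0.0015, 0.0189, -0.0003, -0.140
0.0019, 0.0221, -0.0002, -0.162
0.0023, 0.0254, -0.0002, -0.184
```

View pics/s14c.png

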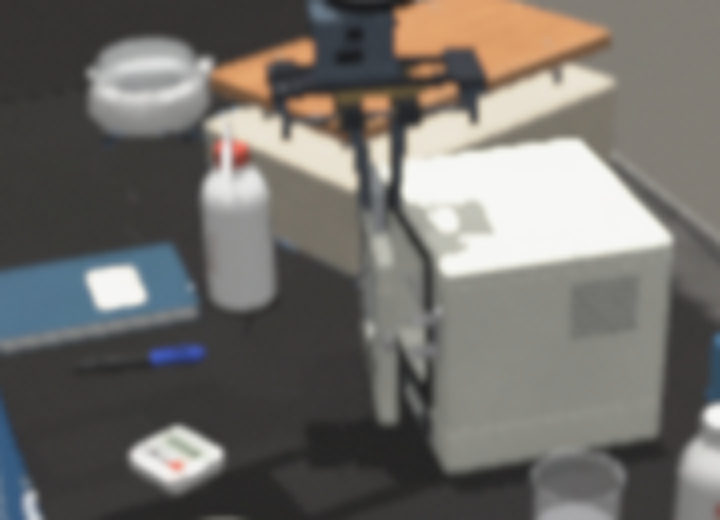

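View pics/w14.png

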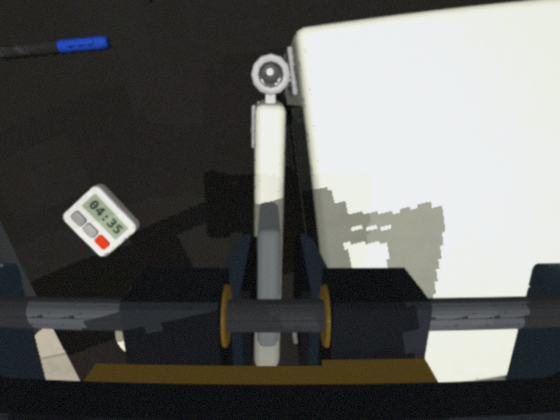

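Request:
arm_command --pt "0.8 0 0.003 0 -0.03" --pt "0.8 0.0005 0.006 0 -0.05" --pt "0.8 0.0006 0.009 0 -0.073" --pt "0.8 0.001 0.0124 0 -0.095" --pt "0.8 0.001 0.0156 0 -0.118" --pt "0.8 0.0015 0.019 0 -0.14" --pt "0.8 0.002 0.022 0 -0.162" --pt "0.8 0.0023 0.0254 0 -0.175"

```text
time_s: 15.38
ee_pos: [617.4, 83.2, 223.9]
ee_rot: [179.4, 0.5, 83.6]
force: [-0.0, -0.0, -1.1]
gripper_width: 18.4
```

Run:
```python
from h import *
s,im=grab('wrist','w15.png')
mv((0,0,0),None,s); arc([83.7,84.7,85.7,86.7,87.7],s)
_,im2=grab('side','s15.png')
cv2.imwrite('pics/s15c.png',cv2.resize(im2[120:250,180:360,::-1],None,fx=4,fy=4,interpolation=cv2.INTER_CUBIC))
cv2.imwrite('pics/w15c.png',cv2.resize(im[20:360,220:340,::-1],None,fx=4,fy=1.7,interpolation=cv2.INTER_CUBIC))
```

```text
t 15.38 pos [617.4  83.2 223.9] rot [179.45   0.48  83.61] F [-0.  -0.  -1.1] w 18.4 q6 13.5
shift [-0.2991 -1.2129  0.4387] turn 0.0
-0.0000, -0.0008, -0.0002, -0.002
0.0000, 0.0024, -0.0002, -0.024
0.0001, 0.0057, -0.0001, -0.046
0.0003, 0.0090, -0.0001, -0.069
0.0005, 0.0123, -0.0001, -0.091
```

View pics/s15c.png

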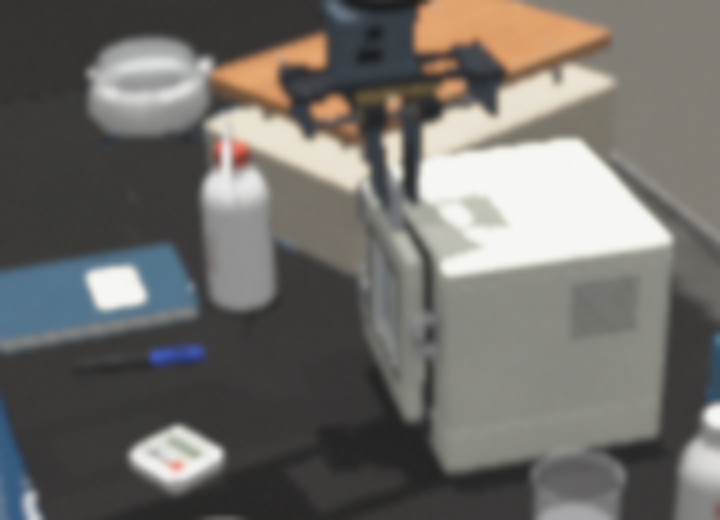

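View pics/w15c.png

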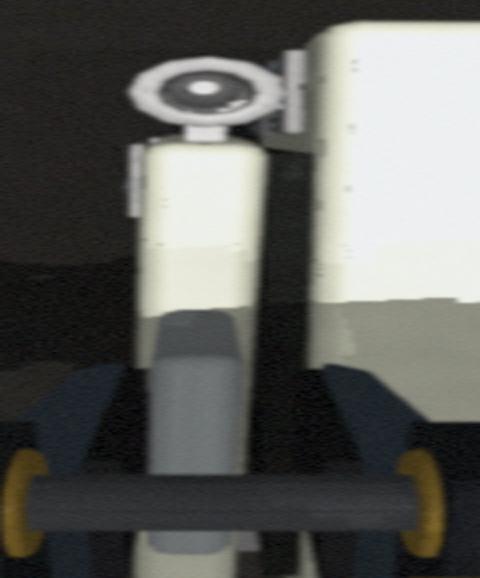

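Request:
arm_command --pt "0.8 0 0.003 0 0" --pt "0.8 0 0.006 0 0" --pt "0.8 0 0.009 0 0" --pt "0.8 0 0.011 0 0" --pt "0.8 0 0.012 0 0" --pt "0.8 0 0.012 0 0"

```text
time_s: 15.98
ee_pos: [619.8, 82.7, 223.7]
ee_rot: [179.9, 0.5, 83.6]
force: [-9.3, 0.3, 3.1]
gripper_width: 18.3
```

Run:
```python
from h import *
s,im=grab('wrist','w16.png')
mv((0,0,0),None,s); arc([83.7,84.7,85.7,86.7,87.7],s)
_,im2=grab('side','s16.png')
cv2.imwrite('pics/s16c.png',cv2.resize(im2[150:240,250:320,::-1],None,fx=8,fy=6.5,interpolation=cv2.INTER_CUBIC))
cv2.imwrite('pics/w16c.png',cv2.resize(im[20:360,220:340,::-1],None,fx=4,fy=1.7,interpolation=cv2.INTER_CUBIC))
```

```text
t 15.98 pos [619.8  82.7 223.7] rot [179.94   0.53  83.56] F [-9.3  0.3  3.1] w 18.3 q6 13.4
shift [-0.2992 -1.2138  0.4489] turn 0.0
0.0006, -0.0058, -0.0006, -0.003
0.0006, -0.0025, -0.0006, -0.025
0.0007, 0.0007, -0.0006, -0.048
0.0008, 0.0040, -0.0006, -0.070
0.0010, 0.0073, -0.0006, -0.092
```

View pics/s16c.png

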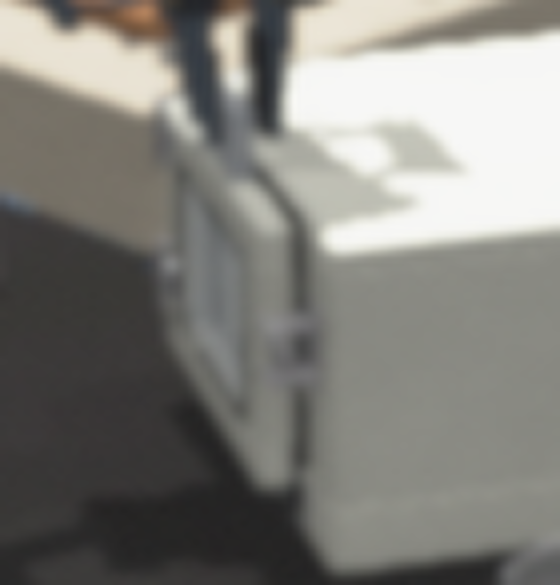

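View pics/w16c.png

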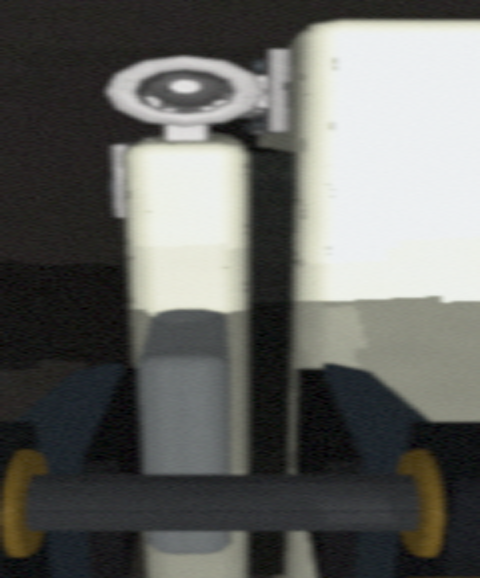

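Request:
arm_command --pt "0.8 0 0.003 0 0" --pt "0.8 0 0.006 0 0" --pt "0.8 0 0.006 0 0" --pt "0.8 0 0.006 0 0"

```text
time_s: 16.42
ee_pos: [619.8, 82.6, 223.6]
ee_rot: [-179.7, 0.6, 83.6]
force: [-9.4, 1.0, 4.0]
gripper_width: 18.3
```

Run:
```python
from h import *
mv((0,0,0),None);
```

```text
t 16.42 pos [619.8  82.6 223.6] rot [-179.65    0.55   83.58] F [-9.4  1.   4. ] w 18.3 q6 13.3
shift [-0.2986 -1.2105  0.4575] turn 0.0
```

Request:
arm_command --pt "0.8 0 -0.002 0 0" --pt "0.8 0 -0.006 0 0" --pt "0.8 0 -0.006 0 0" --pt "0.8 0 -0.006 -0.02 0" --pt "0.8 0 -0.006 -0.06 0" --pt "0.8 0 -0.006 -0.12 0" --pt "0.8 0 -0.006 -0.18 0" --pt "0.8 0 -0.006 -0.2 0"

```text
time_s: 17.08
ee_pos: [619.5, 84.0, 329.5]
ee_rot: [179.8, 0.4, 83.6]
force: [0.2, 0.4, -0.2]
gripper_width: 18.3
```

Run:
```python
from h import *
for i in range(2): s,im=grab('wrist','w17.png')
mv((0,0,0),None,s)
json.dump({k:(v.tolist() if hasattr(v,'tolist') else v) for k,v in s.items()},open('s17.json','w'))
_,im2=grab('side','s17.png')
cv2.imwrite('pics/s17c.png',cv2.resize(im2[150:240,250:320,::-1],None,fx=8,fy=6.5,interpolation=cv2.INTER_CUBIC))
_,im2=grab('top','t17.png')
cv2.imwrite('pics/t17c.png',cv2.resize(im2[120:220,190:290,::-1],None,fx=6,fy=6,interpolation=cv2.INTER_CUBIC))
```

```text
t 17.13 pos [619.7  84.1 329.6] rot [179.74   0.41  83.57] F [-0.2 -0.7  1.1] w 18.1 q6 13.4
shift [-0.3012 -1.2157  0.656 ] turn 0.0
```

View pics/s17c.png

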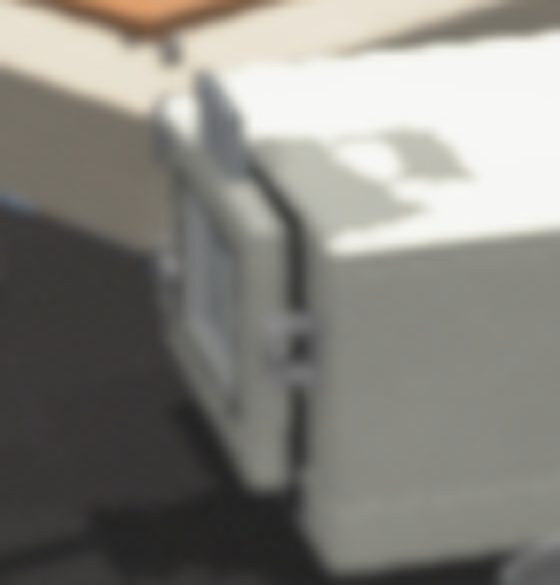

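View pics/w17.png

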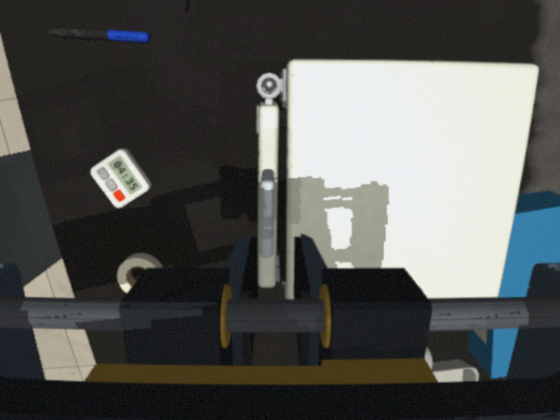

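Run:
```python
from h import *
im=cv2.imread('pics/w17.png'); cv2.imwrite('pics/w17c.png',cv2.resize(im[60:300,245:310],None,fx=8,fy=2.5,interpolation=cv2.INTER_CUBIC))
```

```text
(no output)
```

View pics/w17c.png

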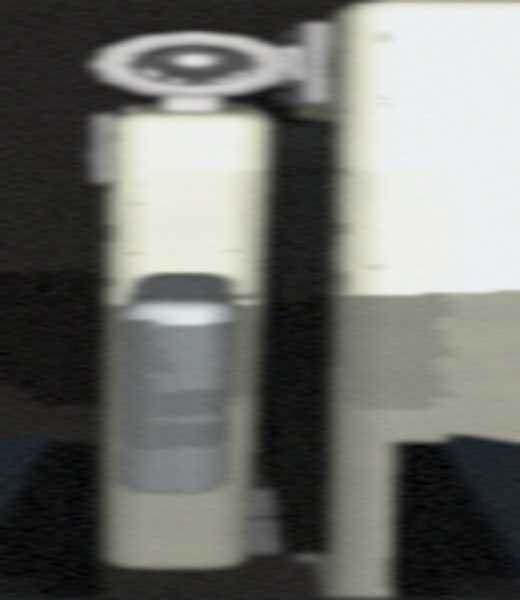

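View pics/t17c.png

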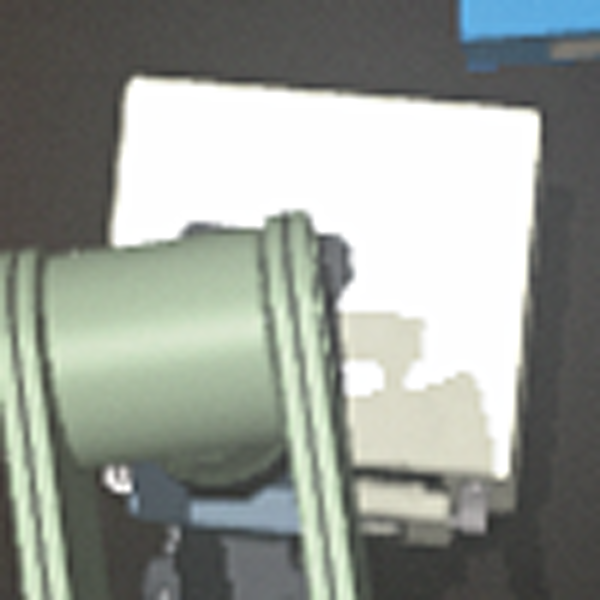

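Run:
```python
from h import *
s=ld('s17.json');c=cam('wrist',s)
f=lambda P:np.array([((x+.5)/8+245-.5,(y+.5)/2.5+60-.5) for x,y in P])
L={'dl':[(118,130),(112,200),(103,400),(101,555)],'dr':[(272,130),(270,200),(252,400),(245,545)],'inc':[(343,60),(338,200),(333,400),(323,590)],
 'tabl':[(124,330),(118,480)],'tabr':[(234,330),(227,480)]}
Ri=rz(-6.3)
for k,P in L.items():
    z={'i':208,'d':209,'t':252}[k[0]]
    X=onz(c,f(P),z); l=(X-[730,70.5,0])@Ri; print(k,l.round(1).tolist(), np.degrees(np.arctan2(l[-1,0]-l[0,0],l[0,1]-l[-1,1])).round(2))
```

```text
dl [[-121.5, 73.1, 209.0], [-122.4, 51.6, 209.0], [-124.1, -14.6, 209.0], [-125.2, -72.3, 209.0]] -1.44
dr [[-106.7, 73.0, 209.0], [-106.8, 51.6, 209.0], [-108.5, -14.6, 209.0], [-109.3, -68.4, 209.0]] -1.05
inc [[-100.0, 93.8, 208.0], [-100.1, 51.5, 208.0], [-100.0, -15.0, 208.0], [-100.5, -86.9, 208.0]] -0.17
tabl [[-120.0, 19.9, 252.0], [-121.1, -25.3, 252.0]] -1.38
tabr [[-110.4, 19.9, 252.0], [-111.1, -25.3, 252.0]] -0.87
```

Run:
```python
from h import *
W=lambda l:np.array([*l,0])@rz(-6.3).T+[730,70.5,0]
a=W((-165,-62)); a[2]=300; mv(a,83.7); print(a)
a[2]=185;mv(a,83.7)
```

```text
t 17.28 pos [617.2  83.8 322.7] rot [-179.59    0.57   83.57] F [-0.7  0.8  0.7] w 18.3 q6 13.4
shift [-0.1254 -0.1023  0.0474] turn -0.0028
[559.19291506  26.98058209 300.        ]
t 17.28 pos [617.2  83.8 322.7] rot [-179.59    0.57   83.57] F [-0.7  0.8  0.7] w 18.3 q6 13.4
shift [-0.1231 -0.1006  0.2773] turn -0.0028
```

Request:
arm_command --pt "1 -0.06 -0.05 0 0" --pt "1 -0.125 -0.1 0.02 0" --pt "1 -0.125 -0.1 0.05 0" --pt "1 -0.125 -0.1 0.12 0" --pt "1 -0.124 -0.1 0.2 0" --pt "1 -0.123 -0.1 0.27 0" --pt "1 -0.123 -0.1 0.277 0" --pt "1 -0.123 -0.1 0.277 0"

```text
time_s: 17.95
ee_pos: [557.3, 26.9, 182.1]
ee_rot: [-179.1, 0.6, 83.6]
force: [0.1, -0.2, 0.5]
gripper_width: 0.3
```

Run:
```python
from h import *
s=env.state()
W=lambda l:np.array([*l,0])@rz(-6.3).T+[730,70.5,0]
for x in(-140,-136,-132):
    a=W((x,-62)); a[2]=186; mv(a,83.7,s)
s,im=grab('side','s18.png')
cv2.imwrite('pics/s18c.png',cv2.resize(im[120:250,200:340,::-1],None,fx=5,fy=4.5,interpolation=cv2.INTER_CUBIC))
```

```text
t 17.95 pos [557.3  26.9 182.1] rot [-179.15    0.64   83.58] F [ 0.1 -0.2  0.5] w 0.3 q6 8.5
shift [ 0.0006  0.0535 -0.0086] turn -0.0027
t 17.95 pos [557.3  26.9 182.1] rot [-179.15    0.64   83.58] F [ 0.1 -0.2  0.5] w 0.3 q6 8.5
shift [ 0.0006  0.0615 -0.0088] turn -0.0027
t 17.95 pos [557.3  26.9 182.1] rot [-179.15    0.64   83.58] F [ 0.1 -0.2  0.5] w 0.3 q6 8.5
shift [ 0.0007  0.0695 -0.0089] turn -0.0027
```

View pics/s18c.png

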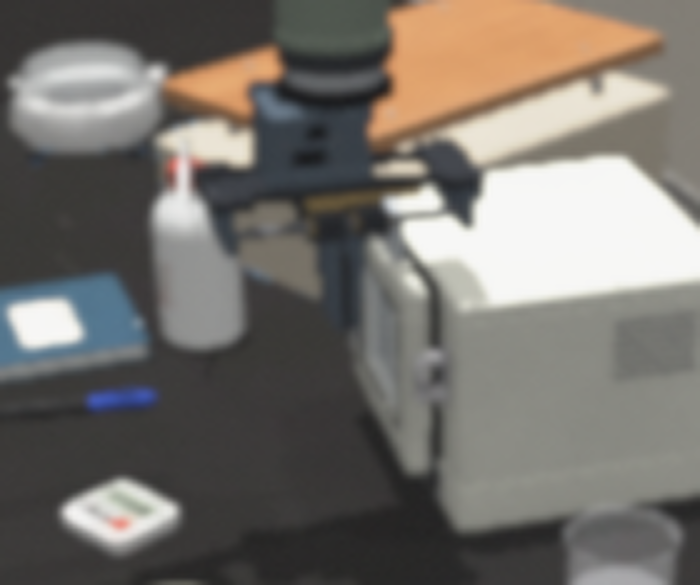

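Request:
arm_command --pt "1 0 0.015 -0.01 0" --pt "1 0 0.03 -0.012 0" --pt "1 0 0.042 -0.012 0" --pt "1 0 0.05 -0.012 0" --pt "1 0 0.056 -0.012 0" --pt "1 0 0.06 -0.012 0" --pt "1 0 0.063 -0.012 0" --pt "1 0 0.063 -0.012 0"

```text
time_s: 18.67
ee_pos: [590.5, 23.5, 190.3]
ee_rot: [-179.4, 0.6, 83.6]
force: [-0.2, 0.0, 1.1]
gripper_width: 0.6
```

Run:
```python
from h import *
s,im=grab('wrist','w19.png')
print((s['ee_pos']-[730,70.5,0])@rz(-6.3)); mv((0,0,0),None,s)
s,im=grab('side','s19.png')
cv2.imwrite('pics/s19c.png',cv2.resize(im[120:250,200:340,::-1],None,fx=5,fy=4.5,interpolation=cv2.INTER_CUBIC))
```

```text
[-133.54929652  -62.02312502  190.26500584]
t 18.67 pos [590.5  23.5 190.3] rot [-179.42    0.59   83.57] F [-0.2  0.   1.1] w 0.6 q6 8.1
shift [-0.1749 -1.1643  0.3942] turn 0.0
```

View pics/s19c.png

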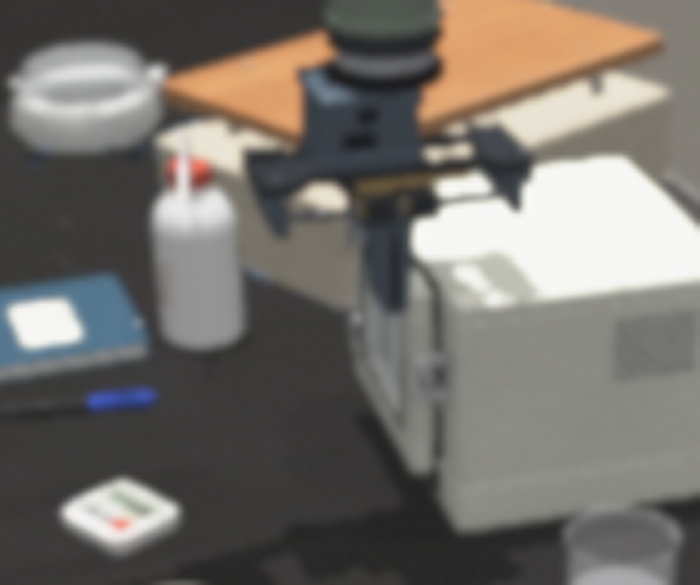

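View pics/w19.png

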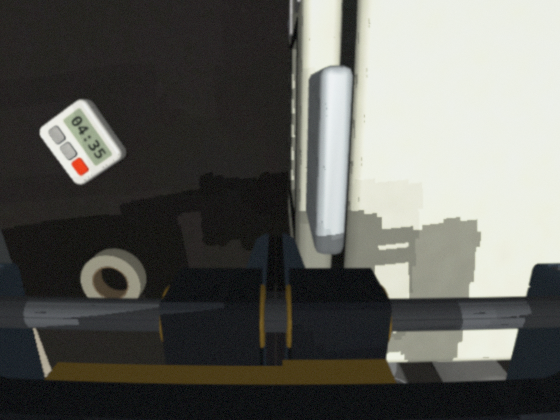

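Not touching yet; continue slowly until the force rises.

Request:
arm_command --pt "1 0 0.003 0 0" --pt "1 0 0.006 0 0" --pt "1 0 0.009 0 0" --pt "1 0 0.01 0 0" --pt "1 0 0.01 0 0"

```text
time_s: 19.18
ee_pos: [590.5, 23.5, 190.2]
ee_rot: [-178.8, 0.6, 83.6]
force: [-13.0, 0.8, 7.2]
gripper_width: 0.4
```

Run:
```python
from h import *
s=env.state()
print((s['ee_pos']-[730,70.5,0])@rz(-6.3)); mv((0,0,0),None,s)
```

```text
[-133.45217691  -62.02546795  190.24365518]
t 19.18 pos [590.5  23.5 190.2] rot [-178.82    0.61   83.59] F [-13.    0.8   7.2] w 0.4 q6 8.0
shift [-0.1744 -1.1603  0.4064] turn 0.0
```

Run:
```python
from h import *
s,im=grab('wrist','w20.png')
json.dump({k:(v.tolist() if hasattr(v,'tolist') else v) for k,v in s.items()},open('s20.json','w'))
cv2.imwrite('pics/w20c.png',cv2.resize(im[0:300,280:380,::-1],None,fx=6,fy=2,interpolation=cv2.INTER_CUBIC))
s,im=grab('side','s20.png')
cv2.imwrite('pics/s20c.png',cv2.resize(im[150:240,250:320,::-1],None,fx=8,fy=6.5,interpolation=cv2.INTER_CUBIC))
```

View pics/w20c.png

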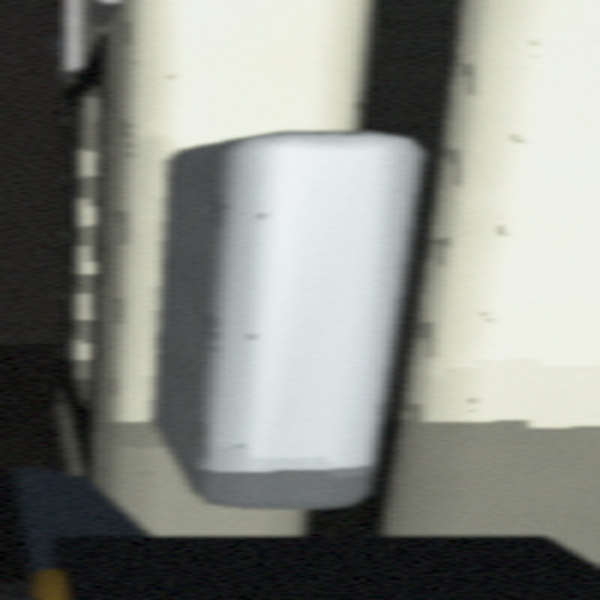

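View pics/s20c.png

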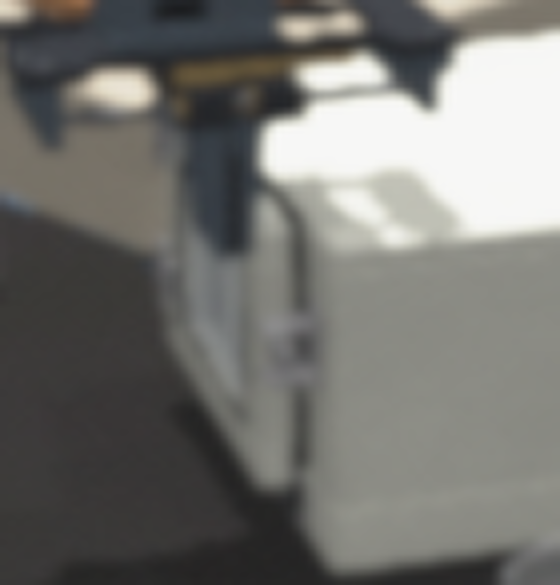

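Run:
```python
from h import *
s=ld('s20.json');c=cam('wrist',s)
f=lambda P:np.array([((x+.5)/6+280-.5,(y+.5)/2-.5) for x,y in P])
L={'inc':[(462,20),(445,150),(425,300),(405,400),(382,530)],'dr':[(372,20),(365,110),(308,530)],'tabr':[(425,160),(402,320),(375,455)],'tabl':[(238,160),(222,320),(205,455)]}
for k,P in L.items():
    z={'i':208,'d':209,'t':252}[k[0]]
    X=onz(c,f(P),z); l=(X-[730,70.5,0])@rz(-6.3); print(k,l[:,:2].round(1).tolist(), np.degrees(np.arctan2(l[-1,0]-l[0,0],l[0,1]-l[-1,1])).round(2))
```

```text
inc [[-100.9, 50.9], [-100.8, 27.3], [-100.6, -2.2], [-100.8, -23.6], [-100.7, -54.2]] 0.09
dr [[-106.7, 50.6], [-106.5, 34.5], [-106.5, -53.7]] 0.13
tabr [[-109.7, 23.0], [-109.7, 0.5], [-109.9, -20.6]] -0.21
tabl [[-118.4, 22.9], [-118.5, 0.4], [-118.7, -20.7]] -0.37
```

Request:
arm_command --pt "1 0 -0.01 0 0" --pt "1 0 -0.02 0 0" --pt "1 0 -0.04 0 0" --pt "1 0 -0.07 0 0" --pt "1 0 -0.07 -0.05 0" --pt "1 0 -0.07 -0.12 0" --pt "1 0 -0.07 -0.2 0" --pt "1 0 -0.07 -0.26 0"

```text
time_s: 19.95
ee_pos: [558.7, 28.6, 324.1]
ee_rot: [-179.0, 0.6, 83.6]
force: [1.1, -0.6, 1.1]
gripper_width: 0.4
```

Run:
```python
from h import *
for i in range(2): s,im=grab('wrist','w21.png')
mv((600,84,330),83.6,s)
json.dump({k:(v.tolist() if hasattr(v,'tolist') else v) for k,v in s.items()},open('s21.json','w'))
cv2.imwrite('pics/w21c.png',cv2.resize(im[0:300,270:400,::-1],None,fx=6,fy=2,interpolation=cv2.INTER_CUBIC))
s,im=grab('side','s21.png')
cv2.imwrite('pics/s21c.png',cv2.resize(im[150:240,250:320,::-1],None,fx=8,fy=6.5,interpolation=cv2.INTER_CUBIC))
```

```text
t 20.0 pos [561.3  28.7 330.1] rot [-179.7     0.49   83.59] F [2.6 0.  4. ] w 0.4 q6 8.5
shift [ 0.1185  0.0646 -0.0012] turn -0.0003
```

View pics/w21c.png

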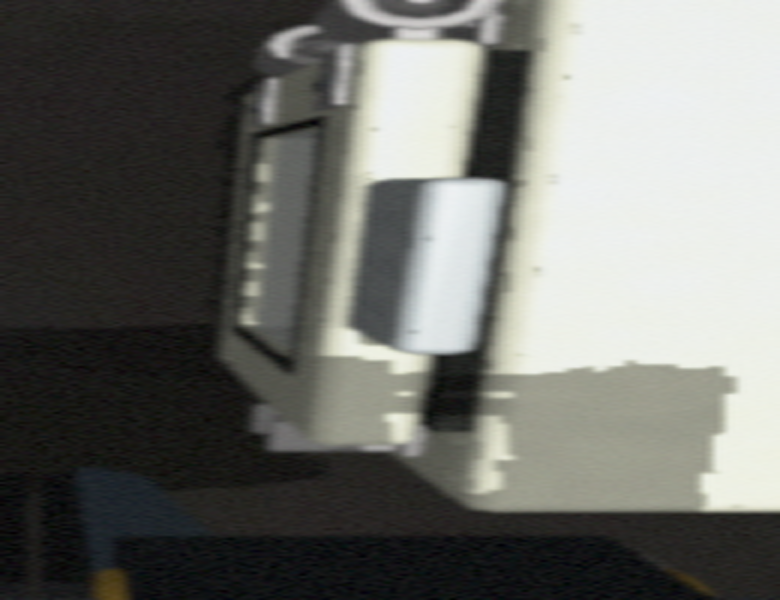

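View pics/s21c.png

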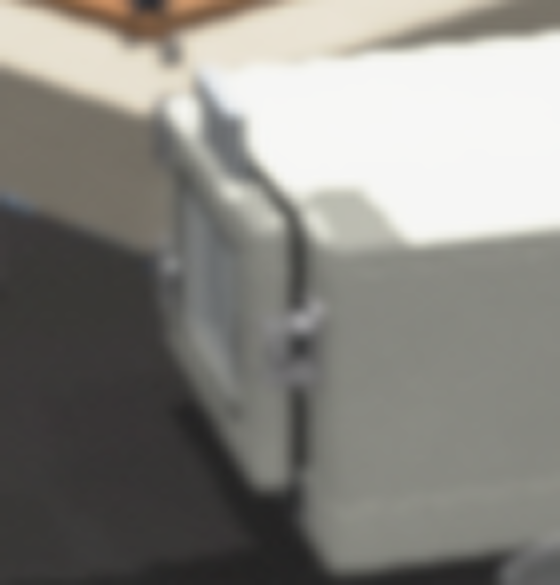

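Run:
```python
from h import *
s,im=grab('wrist','w22.png');c=cam('wrist',s); print(s['qvel'].round(1),s['force'].round(1))
cv2.imwrite('pics/w22c.png',cv2.resize(im[0:300,300:380,::-1],None,fx=9,fy=2,interpolation=cv2.INTER_CUBIC))
json.dump({k:(v.tolist() if hasattr(v,'tolist') else v) for k,v in s.items()},open('s22.json','w'))
```

```text
[-0.   2.   5.1 -0.2 -0.7  0. ] [-0.5  0.6 -0.1]
```

View pics/w22c.png

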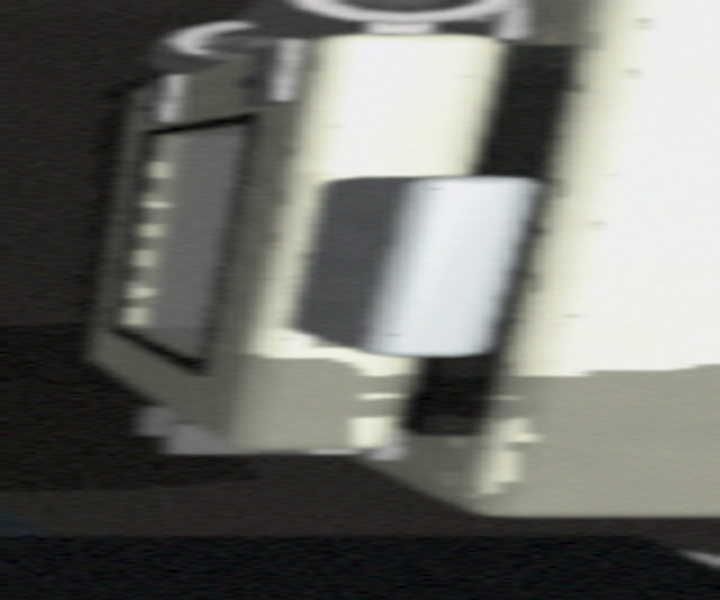

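Run:
```python
from h import *
s=ld('s22.json');c=cam('wrist',s)
f=lambda P:np.array([((x+.5)/9+300-.5,(y+.5)/2-.5) for x,y in P])
L={'inc':[(580,60),(552,200),(515,350),(500,390)],'dr':[(503,60),(476,165),(415,365),(403,420)],'tabr':[(541,185),(494,345)],'tabl':[(415,190),(370,350)]}
for k,P in L.items():
    z={'i':208,'d':209,'t':252}[k[0]]
    X=onz(c,f(P),z); l=(X-[730,70.5,0])@rz(-6.3); print(k,l[:,:2].round(1).tolist(), np.degrees(np.arctan2(l[-1,0]-l[0,0],l[0,1]-l[-1,1])).round(2))
```

```text
inc [[-100.9, 69.3], [-100.5, 20.2], [-100.2, -37.3], [-100.5, -53.7]] 0.21
dr [[-107.3, 69.0], [-107.7, 32.7], [-108.9, -43.2], [-108.7, -66.0]] -0.59
tabr [[-110.9, 24.5], [-111.3, -27.0]] -0.42
tabl [[-119.7, 22.9], [-120.4, -28.7]] -0.81
```

Run:
```python
from h import *
W=lambda l:np.array([*l,0])@rz(-6.3).T+[730,70.5,0]
for x,z in((-160,190),(-137,190)):
    a=W((x,-64));a[2]=z; mv(a,83.7)
```

```text
t 20.15 pos [558.6  28.5 321.5] rot [-178.96    0.6    83.59] F [-0.6  0.2  0.2] w 0.5 q6 8.4
shift [-0.0041  0.0163  0.2628] turn -0.0024
t 20.15 pos [558.6  28.5 321.5] rot [-178.96    0.6    83.59] F [-0.6  0.2  0.2] w 0.5 q6 8.4
shift [-0.004   0.0623  0.262 ] turn -0.0024
```

Request:
arm_command --pt "1 -0.004 0.01 0.08 0" --pt "1 -0.004 0.015 0.16 0" --pt "1 -0.004 0.016 0.24 0" --pt "1 -0.004 0.03 0.262 0" --pt "1 -0.004 0.045 0.262 0" --pt "1 -0.004 0.055 0.262 0" --pt "1 -0.004 0.06 0.262 0" --pt "1 -0.004 0.062 0.262 0"

```text
time_s: 20.82
ee_pos: [589.0, 21.9, 192.3]
ee_rot: [-179.2, 0.6, 83.6]
force: [0.6, 0.3, -0.0]
gripper_width: 0.9
```

Run:
```python
from h import *
s=env.state()
print((s['ee_pos']-[730,70.5,0])@rz(-6.3)); mv((0,0,0),None,s)
```

```text
[-134.8478559   -63.77787889  192.32122743]
t 20.82 pos [589.   21.9 192.3] rot [-179.24    0.56   83.58] F [ 0.6  0.3 -0. ] w 0.9 q6 7.9
shift [-0.1714 -1.1604  0.4018] turn 0.0
```

Request:
arm_command --pt "1 0 0.002 0 0" --pt "1 0 0.004 0 0" --pt "1 0 0.006 0 0" --pt "1 0 0.008 0 0" --pt "1 0 0.009 0 0" --pt "1 0 0.009 0 0"

```text
time_s: 21.32
ee_pos: [590.7, 21.8, 193.6]
ee_rot: [-179.0, 0.6, 83.6]
force: [-9.4, 1.5, 7.1]
gripper_width: 0.4
```

Request:
arm_command --pt "1 0 0.001 0 0" --pt "1 0 0 0 0" --pt "1 0 -0.0005 0 0" --pt "1 0 -0.001 0 0" --pt "1 0 -0.0015 0 0" --pt "1 0 -0.002 0 0" --pt "1 0 -0.0025 0 0" --pt "1 0 -0.003 0 0"

```text
time_s: 21.98
ee_pos: [589.6, 21.9, 193.6]
ee_rot: [-179.0, 0.6, 83.6]
force: [-0.1, 0.6, 0.8]
gripper_width: 0.5
```

Run:
```python
from h import *
s=env.state()
print((s['ee_pos']-[730,70.5,0])@rz(-6.3)); mv((0,0,0),None,s)
```

```text
[-134.23502379  -63.74868544  193.55861119]
t 21.98 pos [589.6  21.9 193.6] rot [-178.99    0.57   83.59] F [-0.1  0.6  0.8] w 0.5 q6 7.8
shift [-0.1712 -1.1599  0.4093] turn 0.0
```

Request:
arm_command --pt "1 0 -0.001 0 0" --pt "1 0 -0.002 0 0" --pt "1 0 -0.004 0 0" --pt "1 0 -0.007 0 0" --pt "1 0 -0.012 0 0" --pt "1 0 -0.025 0 0" --pt "1 0 -0.045 0 0" --pt "1 0 -0.06 0 0"

```text
time_s: 22.65
ee_pos: [558.3, 25.3, 194.0]
ee_rot: [-178.9, 0.6, 83.6]
force: [0.3, -0.7, 0.3]
gripper_width: 0.7
```

Request:
arm_command --pt "1 0 -0.03 -0.05 0" --pt "1 0 -0.03 -0.12 0" --pt "1 0 -0.03 -0.2 0" --pt "1 0 -0.03 -0.26 0" --pt "1 0 -0.03 -0.27 0" --pt "1 0 -0.03 -0.27 0"

```text
time_s: 23.15
ee_pos: [546.3, 28.2, 332.0]
ee_rot: [-179.3, 0.5, 83.6]
force: [0.7, -0.1, 0.1]
gripper_width: 0.3
```

Run:
```python
from h import *
for i in range(3): s,im=grab('wrist','w23.png')
print(s['qvel'].round(1))
mv((600,84,330),83.6,s)
json.dump({k:(v.tolist() if hasattr(v,'tolist') else v) for k,v in s.items()},open('s23.json','w'))
cv2.imwrite('pics/w23c.png',cv2.resize(im[0:300,310:410,::-1],None,fx=8,fy=2,interpolation=cv2.INTER_CUBIC))
grab('side','s23.png'); grab('top','t23.png')
```

```text
[-0.   1.   1.4  0.1  0.1 -0.1]
t 23.25 pos [545.   28.1 328.2] rot [-178.83    0.58   83.6 ] F [ 0.   0.8 -1.4] w 0.7 q6 8.4
shift [ 0.1233  0.0967 -0.0068] turn -0.0
```

View pics/w23c.png

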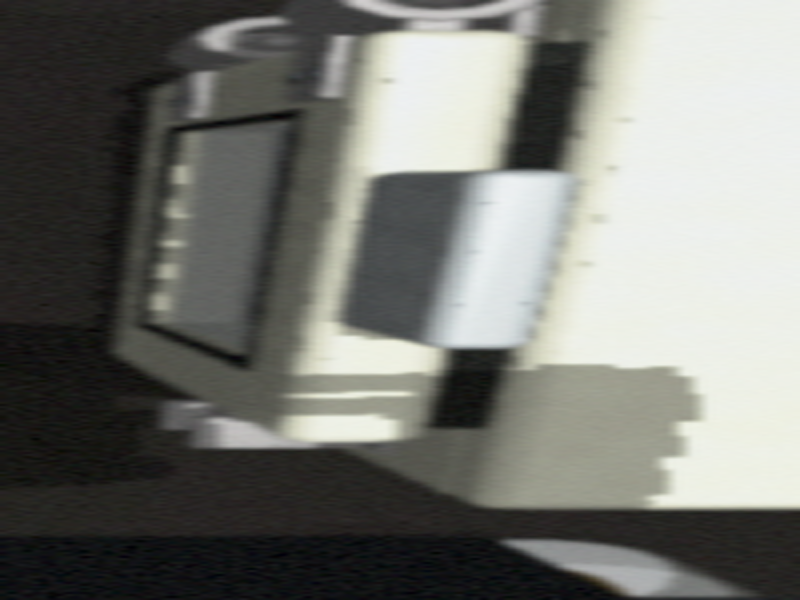

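View pics/s23.png

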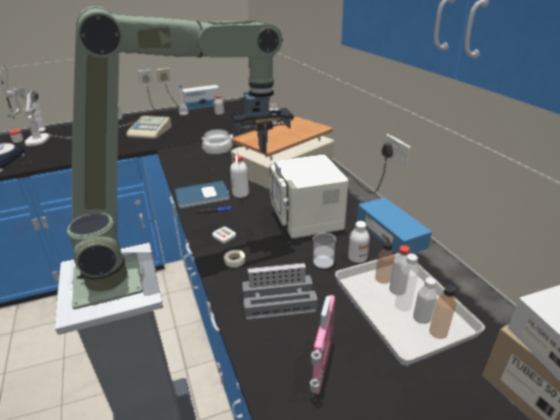

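View pics/t23.png

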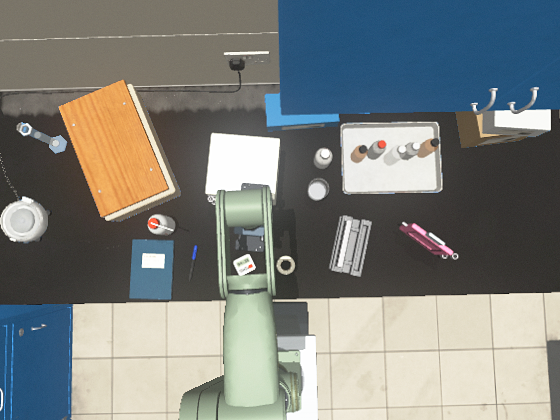

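Run:
```python
from h import *
s=ld('s23.json');c=cam('wrist',s)
f=lambda P:np.array([((x+.5)/8+310-.5,(y+.5)/2-.5) for x,y in P])
L={'inc':[(600,50),(572,180),(530,330),(508,390)],'dr':[(527,50),(505,160),(450,350),(432,420)],'tabr':[(574,185),(525,340)],'tabl':[(472,190),(432,340)]}
for k,P in L.items():
    z={'i':208,'d':209,'t':252}[k[0]]
    X=onz(c,f(P),z); l=(X-[730,70.5,0])@rz(-6.3); print(k,l[:,:2].round(1).tolist(), np.degrees(np.arctan2(l[-1,0]-l[0,0],l[0,1]-l[-1,1])).round(2))
```

```text
inc [[-100.5, 71.5], [-100.0, 25.6], [-99.8, -31.9], [-100.2, -56.7]] 0.14
dr [[-107.4, 71.2], [-107.1, 32.7], [-107.5, -39.9], [-107.3, -69.2]] 0.04
tabr [[-111.0, 22.7], [-111.3, -28.0]] -0.37
tabl [[-119.2, 21.0], [-119.3, -28.1]] -0.13
```

Run:
```python
from h import *
print(env.job_done()); print(env.state()['time_s'])
```

```text
the job is handed in; nothing more can be done
None
the job is handed in; nothing more can be done
```

The white door is off the stand, hung on both hinge pins and shut against the seal. I handed the job in at about 23 s with the gripper clear of everything.

- **Lift:** I took the door by its tab and raised it straight up. The wrist then carried about 4 N.
- **Hanging:** With the door about 98° open, I lined the upper knuckle up with its pin, looking through the bore. I lowered both knuckles together until the wrist force turned from −4 N to +5 N. That was 41.6 mm higher than where I gripped it, against the 42 mm I expected, so I took it as fully seated and only then let go.
- **Shutting:** I swung it round its hinge in loosely opened jaws and the lug went into the keeper. After that push the free edge measured about 1° (2–3 mm) from parallel. I pressed near the free edge with closed fingers, and the door sprang back about 0.7° when I withdrew quickly. I pressed it again and backed off slowly.
- **Last check:** The door was parallel to the incubator front within about 0.2°. Its gap measured about 7 mm against the 6 mm seal, which is within the camera's error. The tab edges read up to 0.5° off the incubator's edge. Wrist force was about 0.
- **Rest of the bench:** In the last side and top pictures the shelf plate is still in the stand. Of the other things, the ones in view were where they started.

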